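# Crank the bench vise closed on a pipe stub

## Task

Fit the loose crank onto the upright square spindle of the small vise, gently and fully home, then wind it clockwise (seen from above) through full turns until the pipe stub is firmly clamped between the jaws. Stop as soon as the crank goes clearly heavier: do not crush the stub. Leave the crank sitting on the spindle with the stub upright in the vise, and leave the other things on the bench alone.

Things in the scene. Friction and masses are not known exactly. Their poses are not given: they have to be found in the camera images.
- vise: Fixed grey bench vise on a dark base plate 100 x 270 mm, 12 mm thick. Origin: on the bench under the spindle axis; z up; +y runs from the gear housing (80 x 75 mm, 68 mm high) towards the jaws. Fixed jaw: inner face at y = +190 mm, 62 mm high. The spindle turns with a steady friction of about 0.3 N m, some 5 N at the crank's grip, and does not run back
- spindle_seat (a point): Fixed point on the spindle axis on top of its collar (36 mm wide), 72 mm above the bench, where the crank's underside rests when home; axes as the vise. Above it the spindle is 14 mm square, 17 mm high, then a round nose 11 mm wide, 3 mm high. The square's angle is NOT measured and differs each time: find it by look, or rest the crank on it lightly and turn until it drops 17 mm
- jaw: Sliding grey jaw, 62 mm from the bench at its top. One clockwise turn of the spindle moves it 20 mm along the vise's +y towards the fixed jaw; it starts 5 to 11 mm along and meets the stub after about 2 turns. Origin: coincides with the vise's when fully open and moves with the jaw
- pad: Red sprung pad, 60 mm wide, 38 mm high, on the front of the sliding jaw. Origin moves with it; its gripping face is at y = +95 mm in this frame (axes as the vise). It yields 1 mm per 30 N and bottoms at 5 mm (150 N); beyond that the force shoots up. Clamping with 75 N adds about 4 N, 150 N about 8 N to the push at the crank's grip. Firm is 40 to 200 N
- pipe_stub: Loose steel pipe stub closed by a welded end cap on top, 48 mm diameter, 55 mm high, standing on the base plate between the jaws, up to 20 mm short of the fixed jaw. Origin: centre of its underside. The closing pad slides it against the fixed jaw
- crank: Loose dark crank, 0.44 kg, flat on the bench. Origin: hub axis, underside; z up; +x along the arm. Hub 30 mm square (faces along x, y), 50 mm high; socket below 16 mm square, 26 mm deep. Arm 12 mm thick, 24 mm wide. At x = 60 mm an upright black grip, 19 mm diameter, 17 to 75 mm above the underside, spins freely about its axis
- paint_marker: Bystander: paint marker, 16 x 132 mm; leave alone
- soapstone: Bystander: soapstone stick, 12 x 125 x 8 mm; leave alone
- angle_offcut: Bystander: welded angle offcut, 42 x 55 x 42 mm; leave alone
- tape_measure: Bystander: yellow tape measure, 62 x 80 x 34 mm; leave alone
Mind the look-alikes: they are no part of the job. What is meant by the crank is not orange or purple, and is the larger of those in its own colour.

How it is judged (in metres and radians):
On the way, in this order (a step that is already met when the one before it is completed fails the run):
1. the crank is fully home on the square spindle (z of crank in the frame of spindle_seat below 0.004 m and horizontal distance between crank and spindle_seat below 0.004 m and angle between crank's own z axis and vertical below 0.12 rad), for 0.1 s.
2. the stub is clamped, with the crank still home (contact force between pad and pipe_stub above 40 N and z of crank in the frame of spindle_seat below 0.006 m and horizontal distance between crank and spindle_seat below 0.005 m), for 0.2 s.
At the end, for the whole second after the job is handed in: The pad presses the upright pipe stub (tilt under 0.1 rad) against the fixed jaw with 40 to 200 N, and the crank is left at rest, home on the spindle: its underside less than 5 mm above the seat and its axis within 4 mm of the spindle's (contact force between pad and pipe_stub between 40 and 200 N and angle between pipe_stub's own z axis and vertical below 0.1 rad and z of crank in the frame of spindle_seat below 0.005 m and horizontal distance between crank and spindle_seat below 0.004 m and linear speed of crank below 0.02 m/s); the robot touches nothing.
It fails at once if the crank is forced: pressed on the vise with more than 60 N while it is not yet home (contact force between crank and vise above 60 N and z of crank in the frame of spindle_seat above 0.008 m).
It fails at once if the stub is crushed: more than 250 N from the pad (contact force between pad and pipe_stub above 250 N).
It fails at once if a bystander is moved more than 30 mm (distance of any of paint_marker, soapstone, angle_offcut, tape_measure from where it was at the start of the episode above 0.03 m).
It also fails if it takes over 72 s, if anything falls off the work surface, if the arm or the gripper's body presses on something with over 40 N, if the wrist force passes 120 N, or if a joint passes its speed limit or range.

## Robot

A 7-joint arm with a two-finger parallel gripper is mounted at the origin on a cart in front of the work surface, level with it; the furniture and walls round the work are solid. World frame = base frame: x ahead of the robot, y to its left, z up, the work surface at z = 0. Lengths are in m, angles in degrees, forces in N, time in s.
With the tool pointing down it reaches from about 0.425 to 0.95 m from the base axis. Payload 4.7 kg.
Tool frame: the origin (TCP) lies midway between the tips of the shut fingers; the grasp point (between the pads) lies 19 mm behind it; z points along the fingers, y is the direction in which the jaws open and shut (so a half turn about z gives the same grasp; the last joint's range is limited). The gripper opens to 87 mm and grips with 3 to 60 N. Pads are 19 mm wide; open, the fingers measure 117 mm over their backs; the gripper's body (75 mm by 190 mm) begins 51 mm behind the grasp point.
Start: joints at [-70.755, 26.849, -2.785, 87.806, 1.381, 65.374, -4.715], TCP at [0.241, 0.631, 0.223] pointing down, gripper open.
Joint ranges: [-148.3, 148.3], [-19.14, 114.17], [-79.39, 73.82], [5.75, 140.21], [-59.74, 239.74], [12.07, 113.84], [-152.46, 152.46]. Speed limits (degrees/s): [147.25, 147.25, 180, 180, 180, 180, 180].

## Interface

Orientations are given as a 3x3 rotation matrix whose columns are the frame's x, y, z axes.
In Python, from station import ctrl gives the robot as it stands. The module is installed in compiled form; this text tells all that it offers.
- The arm moves only by the tool servo_tool, never from a script. Its argument "series" is a list of rows, each a list of 3 entries, a list of its own where there are three numbers: the turn, a rotation vector about the tool's x, y, z in rad, then the shift along the tool's x, y, z in m, then the opening in per cent of the stroke, from 0 (shut) to 100 (fully open). A call has 1 to 8 rows; each row shifts and turns the commanded pose from where the row before left it, along the tool's axes as they then stand; what a row does not reach is not made up. A row lasts 1/8 s, in which the tool goes at most 62.5 mm and 10.7 degrees, less where a joint would pass 70% of its speed; a pose out of reach is approached as far as the arm can. A call with a gripper value outside its range is refused whole. The fingers move at their own pace and stop on an object; the grip force is fixed at half the most. Time passes only in rows, so rows that do not move let the fingers close. It gives the time, the measured TCP pose, the force and the opening at its end, in the units of the state.
- ctrl.get_obs(): the state, without advancing time (a new reading comes with each control period).
- ctrl.read_camera(name): name is "side" or "top"; returns (picture, depth): 384x512x3 uint8, blue, green, red; 384x512 float32, m along the optical axis (not along the pixel's ray), 0 where there is no reading.
- ctrl.camera_info(name): a dict with "K" (3x3 intrinsics, pixels), "xyz" and "rotation" of the camera in the world. Camera axes: x right, y down, z forward; pixel columns grow to the right and rows downward; lengths in m; the calibration is good to about 2 mm. A picture is of the moment at which its call begins. camera_info takes no time and is no camera call.
- ctrl.close_job(): hands the job in, once; it reports no verdict.
The state is a dict: "time_s": time; "qpos": joint angles; "qvel": joint speeds; "tau": joint torques, N m; "tcp_pos": TCP position; "orientation": TCP orientation; "ft_force": force on the tool from outside, world axes, zero at the start; "moment": the same for the moment, N m; "width": opening from 0.0 (shut) to 1.0 (fully open).
Only numpy, scipy, OpenCV 4.12 (cv2) and the standard library are available. Lean on these libraries where they do the work, as an engineer would, in place of code of your own. Each camera call takes 0.05 s, during which the arm holds its last target.

## Working session

There is one attempt and no reset: what is moved stays moved. The work goes in short steps, Python scripts to look and compute and a tool call to move; the robot and the scene stay as the last step left them, time stands still between calls to the robot, and variables do not carry over. Pictures are saved under pics/ and viewed, and the job is handed in when it is done.

Besides the shell and the picture viewer there is one more tool, called after "Emit:" as a command line: name --argument value ..., lists and objects as JSON in quotes. servo_tool: Moves the arm, as the interface text tells. Its arguments: {"type":"object","properties":{"series":{"type":"array","items":{"type":"array"}}},"required":["series"]}

```bash
mkdir -p pics
python3 - <<'E'
from station import ctrl
import cv2,numpy as np
np.set_printoptions(precision=4,suppress=True)
o=ctrl.get_obs();print(o)
for n in("top","side"):
    p,d=ctrl.read_camera(n);cv2.imwrite(f"pics/{n}0.png",p);np.save(f"{n}0.npy",d);i=ctrl.camera_info(n);print(n,i)
E
```

```text
{'time_s': 0.0, 'qpos': array([-70.7558,  26.8953,  -2.7849,  87.874 ,   1.3791,  65.3738,
        -4.7171]), 'qvel': array([ 0.0121, -0.1047,  0.029 ,  0.069 , -0.0129,  0.0485, -0.022 ]), 'tau': array([ -0.0006, -50.7974,  -0.0809, -23.6152,  -0.0614,   0.0379,
         0.0002]), 'tcp_pos': array([0.2406, 0.63  , 0.2215]), 'orientation': array([[-0.9342,  0.3567, -0.0006],
       [ 0.3567,  0.9342, -0.0018],
       [-0.    , -0.0019, -1.    ]]), 'ft_force': array([0.1894, 0.8676, 0.811 ]), 'moment': array([-0.0259,  0.0298, -0.0093]), 'width': 0.9961170444367392}
top {'K': array([[442.7339,   0.    , 252.9642],
       [  0.    , 442.7339, 189.9729],
       [  0.    ,   0.    ,   1.    ]]), 'xyz': array([ 0.3647, -0.179 ,  1.2803]), 'rotation': array([[-0.0046, -0.9924,  0.1226],
       [-1.    ,  0.0045, -0.001 ],
       [ 0.0004, -0.1226, -0.9925]])}
side {'K': array([[473.9841,   0.    , 255.733 ],
       [  0.    , 473.9841, 199.2699],
       [  0.    ,   0.    ,   1.    ]]), 'xyz': array([-0.0868, -1.3562,  0.6083]), 'rotation': array([[ 0.8854, -0.1787,  0.4291],
       [-0.4647, -0.3236,  0.8242],
       [-0.0085, -0.9292, -0.3696]])}
```

View pics/top0.png

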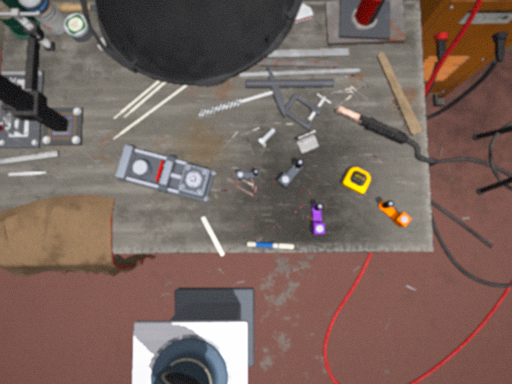

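View pics/side0.png

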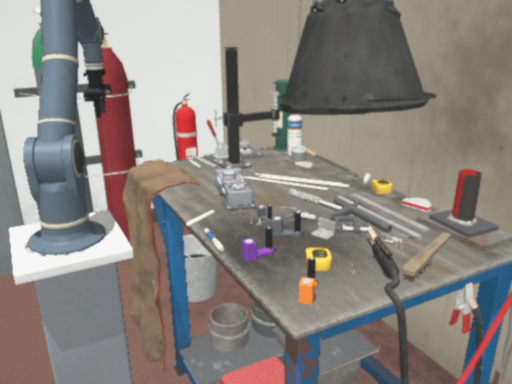

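```bash
cat > h.py <<'E'
import numpy as np,cv2
from station import ctrl
np.set_printoptions(precision=4,suppress=True)
def ray(n,u,v):
    i=ctrl.camera_info(n);return i["xyz"],i["rotation"]@np.linalg.inv(i["K"])@np.array([u,v,1.])
def plane(n,u,v,z):
    o,d=ray(n,u,v);return o+d*(z-o[2])/d[2]
def pt(n,u,v,D):
    o,d=ray(n,u,v);return o+d*D[int(round(v)),int(round(u))]
def proj(n,p):
    i=ctrl.camera_info(n);c=i["rotation"].T@(np.array(p)-i["xyz"]);q=i["K"]@c;return q[:2]/q[2]
def cloud(n,D):
    i=ctrl.camera_info(n);v,u=np.mgrid[:384,:512];r=np.stack([u,v,np.ones_like(u)],-1)@np.linalg.inv(i["K"]).T
    return (r*D[...,None])@i["rotation"].T+i["xyz"]
def crop(n,p,x0,y0,x1,y1,s,name):
    cv2.imwrite(name,cv2.resize(p[y0:y1,x0:x1],None,fx=s,fy=s,interpolation=cv2.INTER_CUBIC))
E
python3 - <<'E'
from h import *
p=cv2.imread("pics/top0.png");D=np.load("top0.npy")
crop("top",p,105,135,335,245,3.4,"pics/topc.png")
crop("side",cv2.imread("pics/side0.png"),190,150,340,270,5,"pics/sidec.png")
C=cloud("top",D)
for uv in [(290,172),(296,164),(284,181),(247,174),(254,173),(193,180),(140,167),(160,170),(200,50),(35,95),(305,142),(20,140)]:
    print(uv,C[uv[1],uv[0]])
S=cloud("side",np.load("side0.npy"))
for uv in [(360,100),(300,100),(390,20)]: print(uv,S[uv[1],uv[0]])
E
```

```text
(290, 172) [ 0.5733 -0.2879  0.0125]
(296, 164) [ 0.5894 -0.3017  0.0527]
(284, 181) [ 0.5412 -0.2672  0.053 ]
(247, 174) [ 0.5682 -0.1632  0.0109]
(254, 173) [ 0.5645 -0.1833  0.0516]
(193, 180) [ 0.5397 -0.0174  0.0899]
(140, 167) [0.5805 0.1338 0.0655]
(160, 170) [0.5735 0.08   0.0557]
(200, 50) [ 0.766  -0.0713  0.4041]
(35, 95) [0.7332 0.3561 0.2258]
(305, 142) [ 0.6636 -0.334   0.0053]
(20, 140) [0.6718 0.501  0.0118]
(360, 100) [ 0.8459 -0.2423  0.3589]
(300, 100) [ 0.7411 -0.0769  0.3433]
(390, 20) [ 1.0046 -0.1663  0.5783]
```

View pics/topc.png

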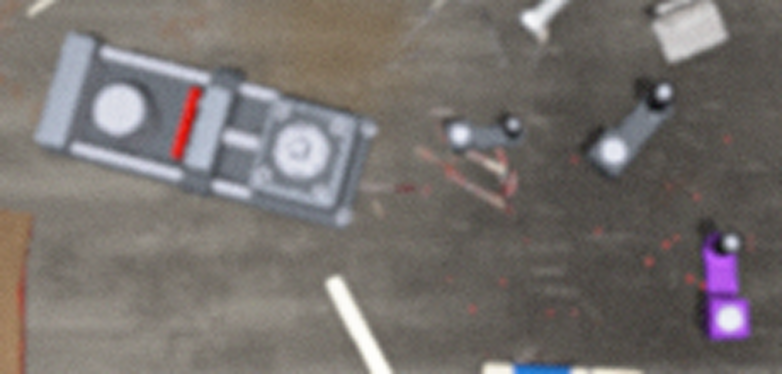

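View pics/sidec.png

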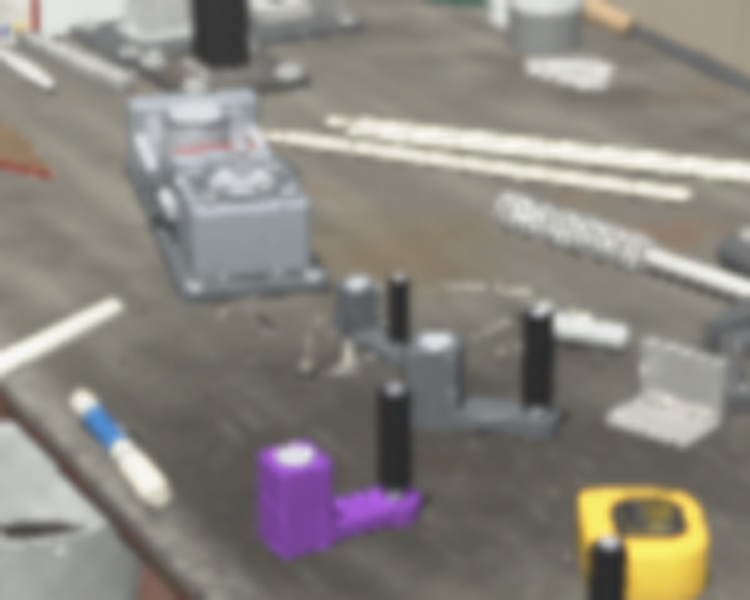

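Run:
```python
from h import *
for n,boxes in (("top",dict(hub=(275,168,294,190,.05),grip=(292,155,306,170,.075),nose=(180,165,205,195,.092),stub=(130,155,152,180,.067))),):
    p=cv2.imread(f"pics/{n}0.png").astype(float).mean(2)
    for k,(a,b,c,d,z) in boxes.items():
        q=p[b:d,a:c];print(k);
        if k in("hub","grip","stub"):
            t=(q.max()+np.median(q))/2 if k!='stub' else 185
            w=np.clip(q-t,0,None);num,lab,st,cen=cv2.connectedComponentsWithStats((w>0).astype('u1'))
            j=1+np.argmax(st[1:,4]);w=w*(lab==j);v,u=np.mgrid[b:d,a:c];uu=(w*u).sum()/w.sum();vv=(w*v).sum()/w.sum();print(t,uu,vv,st[j],plane(n,uu,vv,z))
        if k=='nose':
            D=np.load("top0.npy");C=cloud(n,D)[b:d,a:c,2];print((C[5:27,3:25]*1000).round().astype(int));print(q[5:27,3:25].astype(int))
p=cv2.imread("pics/top0.png");crop("top",p,168,157,218,202,15,"pics/nose.png")
p=cv2.imread("pics/side0.png");crop("top",p,215,160,265,215,12,"pics/nose_s.png")
```

```text
hub
156.16666666666666 285.0598562906724 179.01287960954448 [ 6  7  9  9 52] [ 0.5472 -0.2705  0.05  ]
grip
143.83333333333334 299.92830188679244 161.55896226415095 [ 7  5  3  4 10] [ 0.5921 -0.3104  0.075 ]
nose
[[  61   74   69   63   69   65   65   66   64   70   72   67   68   69
    65   66   68   67   69   67   67   69]
 [  64   66   66   70   67   66   66   67   68   72   69   68   67   73
    66   61   66   65   67   70   70   72]
 [  61   71   64   64   62   69   66   67   64   76   69   66   67   64
    67   62   68   67   69   70   70   68]
 [  65   65   64   67   65   68   70   72   71   71   70   70   78   67
    68   69   65   69   67   67   67   71]
 [  67   70   64   62   68   73   68   76   74   76   69   75   73   72
    72   67   68   66 1280   69   70   63]
 [  69   66   71   66   67   72   76   90   91   92   74   69   69   73
    71   66   69   69   70   65   63   66]
 [  63   66   64   64   74   74   71   88   91   92   91   86   82   73
    75   70   69   66   65   66   68   68]
 [  61   67   69   73   74   75   73   97   91   94   90   87   80   71
    70   7
[... 3081 characters left out ...]
206 215 223 217 200 179 156 135
  126 132 161 169]
 [182 162 136 119 128 143 163 179 178 181 185 194 196 194 171 147 134 122
  122 139 164 170]
 [174 163 132 123 119 124 134 141 152 154 156 159 157 147 139 131 127 124
  126 144 165 165]
 [160 157 141 126 122 120 128 123 129 134 133 134 130 129 130 131 135 129
  136 160 169 158]
 [165 166 156 149 140 136 128 129 128 124 124 126 122 132 148 153 158 150
  149 167 172 149]
 [167 173 171 169 163 160 149 150 148 142 137 129 125 140 168 176 176 171
  167 166 164 139]
 [143 152 156 165 171 173 169 171 173 167 155 145 139 153 176 185 188 188
  176 168 159 128]]
stub
185 139.45427456544874 166.8694572543455 [  3   5  14  14 151] [0.5806 0.1349 0.067 ]
```

View pics/nose.png

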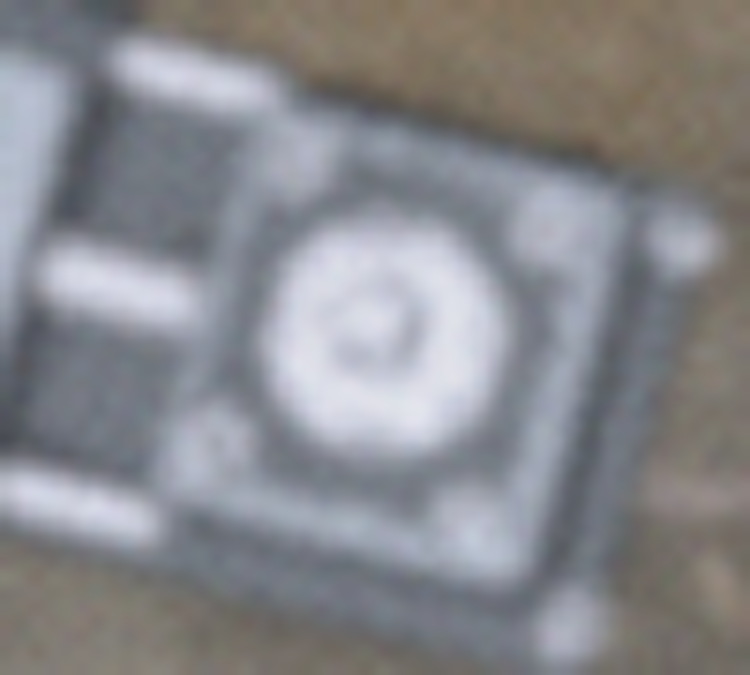

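View pics/nose_s.png

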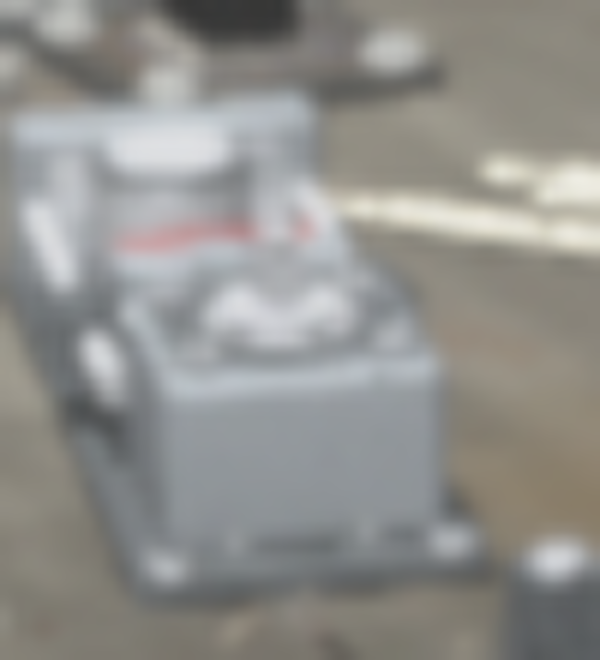

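Run:
```python
from h import *
Ds=[];Ps=[]
for i in range(14):
    p,d=ctrl.read_camera("top");d=np.where(d>0,d,np.nan);Ds.append(d);Ps.append(p.astype(float))
D=np.nanmedian(Ds,0);P=np.mean(Ps,0);np.save("Dm.npy",D);np.save("Pm.npy",P);cv2.imwrite("pics/mean.png",P)
C=cloud("top",D)[165:195,180:205];z=C[...,2]
print((z[8:18,5:20]*1000).round().astype(int))
g=P.mean(2)
w=cv2.resize(z[6:20,5:20],None,fx=8,fy=8,interpolation=cv2.INTER_CUBIC)
for th in (.078,.081,.085):
    m=(w>th).astype('u1');c=max(cv2.findContours(m,0,2)[0],key=cv2.contourArea);(a,b),s,an=cv2.minAreaRect(c);u,v=(a+.5)/8-.5+185,(b+.5)/8-.5+171
    pw=np.array([plane("top",185+(q[0]+.5)/8-.5,171+(q[1]+.5)/8-.5,.089)[:2]*1000 for q in c[:,0]],'f4')
    r=cv2.minAreaRect(pw)
    print(th,s,an,plane("top",u,v,.089), "world rect",r)
    d=pw-np.array(r[0]);t=np.arctan2(d[:,1],d[:,0]);print(" by 4th harmonic",np.degrees(np.angle(-np.sum(np.linalg.norm(d,axis=1)**4*np.exp(4j*t))))/4)
# collar
sub=cv2.resize(g[160:200,172:214],None,fx=8,fy=8,interpolation=cv2.INTER_CUBIC)
for th in (160,175,190):
    m=(sub>th).astype('u1')
    n,l,st,ce=cv2.connectedComponentsWithStats(m);j=l[20*8-8+40,20*8+40] 
    j=1+np.argmax([0 if s[2]>180 else s[4] for s in st[1:]])
    c=max(cv2.findContours((l==j).astype('u1'),0,2)[0],key=cv2.contourArea);e=cv2.fitEllipse(c);u,v=(e[0][0]+.5)/8-.5+172,(e[0][1]+.5)/8-.5+160
    print("collar",th,u,v,np.array(e[1])/8/442.7*1.21e3,plane("top",u,v,.072))
```

```text
[[66 65 66 68 68 72 71 71 71 72 71 72 68 67 66]
 [66 66 67 71 71 71 71 73 71 72 72 73 74 67 68]
 [66 67 68 72 72 88 89 89 71 71 70 70 72 68 67]
 [66 69 71 72 71 91 92 93 91 88 81 72 72 72 68]
 [66 68 72 72 71 92 91 91 93 89 77 71 73 71 68]
 [68 68 73 73 88 91 91 92 91 88 74 71 73 73 68]
 [68 71 71 72 90 90 91 92 89 88 72 71 72 72 68]
 [67 67 71 72 72 78 85 88 91 81 72 72 73 71 68]
 [67 68 72 71 72 71 72 71 72 76 71 72 70 71 67]
 [66 68 68 73 73 72 72 72 73 73 71 72 73 67 69]]
0.078 (49.64775848388672, 49.3315315246582) 18.434947967529297 [ 0.5467 -0.0141  0.089 ] world rect ((546.6953735351562, -14.058602333068848), (16.978708267211914, 16.91128921508789), 72.4184341430664)
 by 4th harmonic -13.357329429931804
0.081 (46.80170822143555, 45.853023529052734) 18.434947967529297 [ 0.5467 -0.014   0.089 ] world rect ((546.7476196289062, -14.020163536071777), (16.007991790771484, 15.728909492492676), 72.41608428955078)
 by 4th harmonic -8.457591689572585
0.085 (43.323204040527344, 42.37451934814453) 18.434947967529297 [ 0.5468 -0.014   0.089 ] world rect ((546.8222045898438, -13.98730182647705), (14.81796932220459, 14.54702377319336), 72.41305541992188)
 by 4th harmonic -15.41389586040869
collar 160 193.1780128479004 179.0099391937256 [44.2715 44.6326] [ 0.5451 -0.0154  0.072 ]
collar 175 193.1764621734619 179.0353889465332 [42.0554 42.4583] [ 0.545  -0.0154  0.072 ]
collar 190 193.13772583007812 179.02387046813965 [39.8345 40.4892] [ 0.5451 -0.0153  0.072 ][ WARN:0@7.798] global loadsave.cpp:1063 imwrite_ Unsupported depth image for selected encoder is fallbacked to CV_8U.
```

Emit:
servo_tool --series '[[[0,0,0],[-0.033,-0.0235,0],75],[[0,0,0],[-0.033,-0.0235,0],75],[[0,0,0],[-0.033,-0.0235,0],75],[[0,0,0],[-0.033,-0.0235,0],75],[[0,0,0],[-0.033,-0.0235,0],75],[[0,0,0],[-0.033,-0.0235,0],75],[[0,0,0],[-0.033,-0.0235,0],75],[[0,0,0],[-0.033,-0.0235,0],75]]'

```text
time_s: 1.8
tcp_pos: [0.421, 0.3597, 0.2228]
orientation: [[-0.934, 0.357, 0.0], [0.357, 0.934, 0.001], [-0.0, 0.001, -1.0]]
ft_force: [1.1, 0.1, 0.1]
width: 0.752
```

Emit:
servo_tool --series '[[[0,0,0],[-0.029,-0.037,0],75],[[0,0,0],[-0.029,-0.037,0],75],[[0,0,0],[-0.029,-0.037,0],75],[[0,0,0],[-0.029,-0.037,0],75],[[0,0,0],[-0.029,-0.037,0],75],[[0,0,0],[-0.029,-0.037,0],75],[[0,0,0],[-0.029,-0.037,0],75],[[0,0,0],[-0.029,-0.037,0],75]]'

```text
time_s: 2.8
tcp_pos: [0.5319, 0.0001, 0.2229]
orientation: [[-0.934, 0.357, 0.001], [0.357, 0.934, 0.0], [-0.001, 0.001, -1.0]]
ft_force: [0.5, 0.7, 0.0]
width: 0.75
```

```bash
cat >> h.py <<'E'
def go(target,yaw_y=None):
    """tool-frame shift to target from measured pose; turn about tool z so tool y has world yaw (deg), taken after shift"""
    o=ctrl.get_obs();R=o["orientation"];d=np.array(target)-o["tcp_pos"];s=R.T@d
    y=np.degrees(np.arctan2(R[1,1],R[0,1]))
    t=None if yaw_y is None else np.radians(-((yaw_y-y+180)%360-180))
    print("t%.2f pos %s shift mm %s yaw_y %.2f tilt %s turnz %s F %s w %.3f q7 %.1f"%(o["time_s"],o["tcp_pos"]*1000,s*1000,y,R[:2,2],t,o["ft_force"],o["width"],o["qpos"][6]))
E
python3 - <<'E'
from h import *
C=cloud("top",np.load("Dm.npy"));B=np.load("Pm.npy")
m=(B[...,0]>B[...,1]+50)&(B[...,2]>B[...,1]+30)
print("purple",np.nanmax(C[m][:,2]),np.nanmean(C[m],0)); s=C[200:212,312:328];i=np.nanargmax(np.where(s[...,2]<.2,s[...,2],0));print(s.reshape(-1,3)[i])
go((.5475,-.2705,.15),48.4)
print(ctrl.get_obs()["qpos"])
E
```

```text
purple 0.05614495667068509 [ 0.4317 -0.362   0.0241]
[ 0.4712 -0.3574  0.0769]
t2.80 pos [531.8918   0.1339 222.8623] shift mm [-111.0275 -247.3292   72.7766] yaw_y 69.11 tilt [0.0008 0.0004] turnz 0.36149822094522377 F [0.5094 0.6685 0.0136] w 0.750 q7 68.8
[-17.467   13.4254  15.4163 108.0567  -4.151   59.0031  68.7971]
```

Emit:
servo_tool --series '[[[0,0,0],[-0.0185,-0.0412,0.009],75],[[0,0,0],[-0.0185,-0.0412,0.009],75],[[0,0,0],[-0.0185,-0.0412,0.009],75],[[0,0,0],[-0.0185,-0.0412,0.009],75],[[0,0,0],[-0.0185,-0.0412,0.009],75],[[0,0,0],[-0.0185,-0.0412,0.009],75]]'

```text
time_s: 3.55
tcp_pos: [0.5472, -0.2703, 0.1684]
orientation: [[-0.934, 0.356, 0.001], [0.356, 0.934, 0.0], [-0.001, 0.0, -1.0]]
ft_force: [1.0, 0.4, -0.4]
width: 0.751
```

Emit:
servo_tool --series '[[[0,0,0.09],[0,0,0],75],[[0,0,0.09],[0,0,0],75],[[0,0,0.09],[0,0,0],75],[[0,0,0.0915],[0,0,0],75],[[0,0,0],[0,0,0.03],75],[[0,0,0],[0,0,0],75]]'

```text
time_s: 4.3
tcp_pos: [0.5457, -0.2679, 0.1367]
orientation: [[-0.748, 0.664, -0.004], [0.664, 0.748, 0.002], [0.004, -0.001, -1.0]]
ft_force: [-0.1, -0.2, -0.8]
width: 0.752
```

Run:
```python
from h import *
go((.5475,-.2705,.020),48.4)
p,d=ctrl.read_camera("side");cv2.imwrite("pics/s1.png",cv2.resize(p[130:290,180:360],None,fx=4,fy=3.6))
p,d=ctrl.read_camera("top");cv2.imwrite("pics/t1.png",cv2.resize(p[100:260,200:400],None,fx=4,fy=3.6))
```

```text
t4.30 pos [ 545.6867 -267.9434  136.7329] shift mm [ -3.5621  -0.5537 116.7194] yaw_y 48.41 tilt [-0.0041  0.0019] turnz 0.00021105139523199787 F [-0.0983 -0.1555 -0.7853] w 0.752 q7 83.2
```

View pics/s1.png

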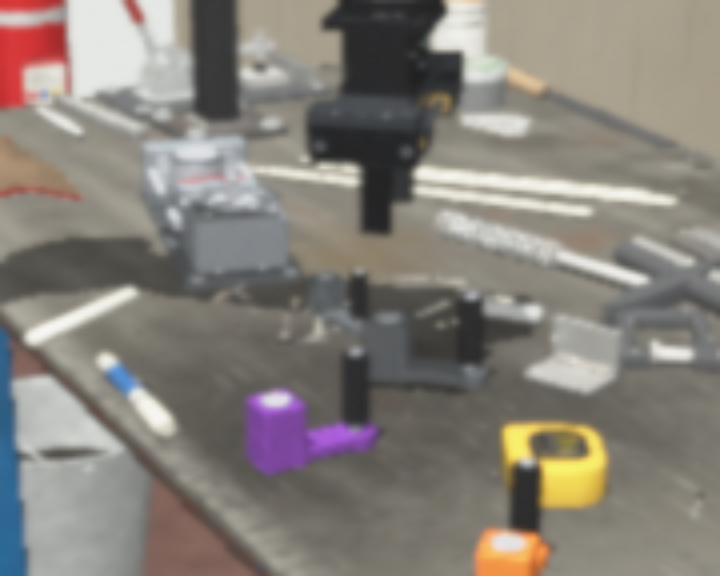

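View pics/t1.png

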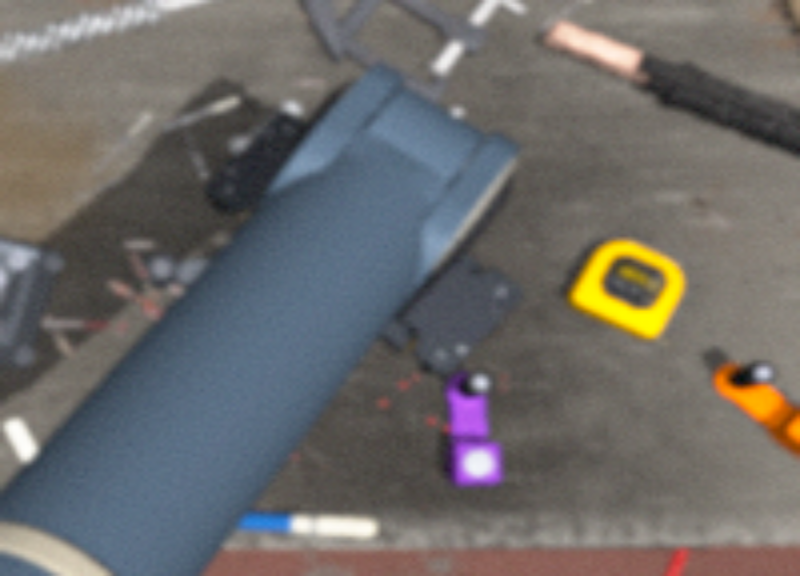

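Emit:
servo_tool --series '[[[0,0,0],[-0.0035,-0.0005,0.02],75],[[0,0,0],[0,0,0.025],75],[[0,0,0],[0,0,0.025],75],[[0,0,0],[0,0,0.02],75],[[0,0,0],[0,0,0],75],[[0,0,0],[0,0,0],75]]'

```text
time_s: 5.15
tcp_pos: [0.5498, -0.2722, 0.0491]
orientation: [[-0.748, 0.664, 0.001], [0.664, 0.748, -0.001], [-0.001, 0.0, -1.0]]
ft_force: [-0.2, -0.9, 1.3]
width: 0.751
```

Run:
```python
from h import *
go((.5475,-.2705,.020),48.4)
p,d=ctrl.read_camera("side");cv2.imwrite("pics/s2.png",cv2.resize(p[170:270,220:360],None,fx=5,fy=5))
```

```text
t5.15 pos [ 549.796  -272.2023   49.0739] shift mm [ 2.8823 -0.2616 29.0704] yaw_y 48.38 tilt [ 0.0011 -0.0006] turnz -0.00039726741395302 F [-0.1918 -0.8899  1.2507] w 0.751 q7 86.4
```

View pics/s2.png

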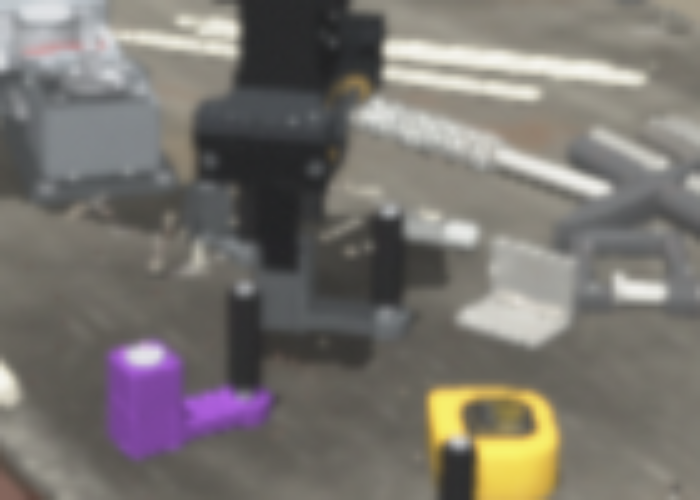

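Emit:
servo_tool --series '[[[0,0,0],[0.0025,0,0.012],75],[[0,0,0],[0,0,0.012],75],[[0,0,0],[0,0,0.005],75],[[0,0,0],[0,0,0],75]]'

```text
time_s: 5.7
tcp_pos: [0.547, -0.2699, 0.0188]
orientation: [[-0.748, 0.664, -0.001], [0.664, 0.748, 0.0], [0.001, -0.0, -1.0]]
ft_force: [0.4, -0.5, -0.4]
width: 0.75
```

Run:
```python
from h import *
go((.5475,-.2705,.020),48.4)
```

```text
t5.70 pos [ 547.0263 -269.9268   18.8176] shift mm [-0.7335 -0.1144 -1.1831] yaw_y 48.38 tilt [-0.0011  0.0004] turnz -0.0002806384413420421 F [ 0.3773 -0.4633 -0.4496] w 0.750 q7 87.3
```

Close on the hub.

Emit:
servo_tool --series '[[[0,0,0],[0,0,0],55],[[0,0,0],[0,0,0],40],[[0,0,0],[0,0,0],20],[[0,0,0],[0,0,0],20],[[0,0,0],[0,0,0],20],[[0,0,0],[0,0,0],20]]'

```text
time_s: 6.45
tcp_pos: [0.5473, -0.2702, 0.0197]
orientation: [[-0.748, 0.664, -0.0], [0.664, 0.748, -0.0], [-0.0, -0.0, -1.0]]
ft_force: [-0.8, -0.6, 1.0]
width: 0.339
```

Emit:
servo_tool --series '[[[0,0,0],[0,0,-0.01],20],[[0,0,0],[0,0,-0.02],20],[[0,0,0],[0,0,-0.03],20],[[0,0,0],[0,0,-0.03],20],[[0,0,0],[0,0,-0.03],20],[[0,0,0],[0,0,0],20],[[0,0,0],[0,0,0],20]]'

```text
time_s: 7.32
tcp_pos: [0.5466, -0.2693, 0.1388]
orientation: [[-0.748, 0.664, -0.001], [0.664, 0.748, 0.001], [0.002, -0.0, -1.0]]
ft_force: [0.0, 0.5, -4.9]
width: 0.343
```

Run:
```python
from h import *
go((.545,-.015,.140),75)
p,d=ctrl.read_camera("side");cv2.imwrite("pics/s3.png",cv2.resize(p[150:270,200:360],None,fx=5,fy=5))
```

```text
t7.33 pos [ 546.5984 -269.3484  138.76  ] shift mm [170.0793 189.1278  -0.9494] yaw_y 48.40 tilt [-0.0015  0.0011] turnz -0.4643283637269995 F [ 0.0088  0.4506 -4.8626] w 0.343 q7 83.3
```

View pics/s3.png

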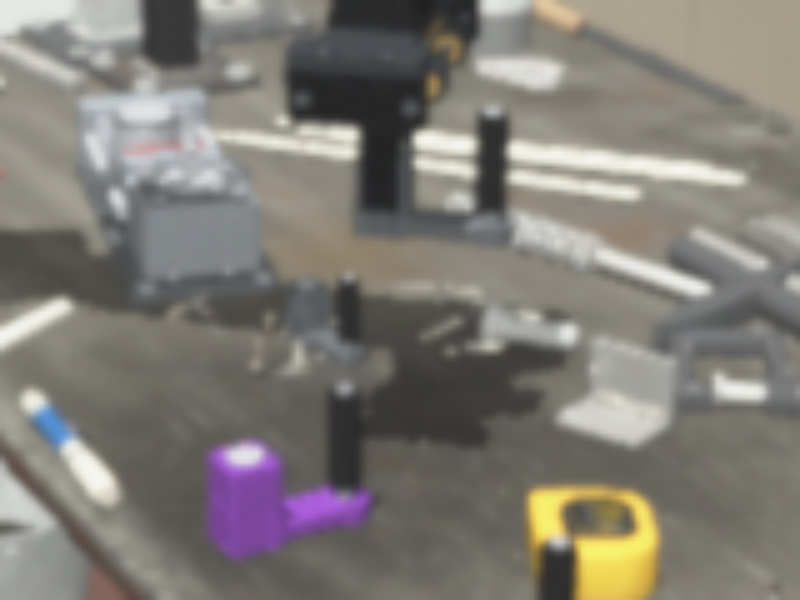

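Emit:
servo_tool --series '[[[0,0,0],[0.0243,0.0271,0],20],[[0,0,0],[0.0243,0.0271,0],20],[[0,0,0],[0.0243,0.0271,0],20],[[0,0,0],[0.0243,0.0271,0],20],[[0,0,0],[0.0243,0.0271,0],20],[[0,0,0],[0.0243,0.0271,0],20],[[0,0,0],[0.0243,0.0271,0],20]]'

```text
time_s: 8.25
tcp_pos: [0.5451, -0.0141, 0.1381]
orientation: [[-0.748, 0.664, -0.003], [0.664, 0.748, -0.0], [0.002, -0.002, -1.0]]
ft_force: [0.7, -0.1, -4.6]
width: 0.343
```

Emit:
servo_tool --series '[[[0,0,-0.078],[0,0,0],20],[[0,0,-0.078],[0,0,0],20],[[0,0,-0.078],[0,0,0],20],[[0,0,-0.077],[0,0,0],20],[[0,0,-0.077],[0,0,0],20],[[0,0,-0.077],[0,0,0],20],[[0,0,0],[0,0,0],20],[[0,0,0],[0,0,0],20]]'

```text
time_s: 9.25
tcp_pos: [0.5457, -0.0154, 0.1388]
orientation: [[-0.966, 0.26, -0.002], [0.26, 0.966, -0.0], [0.001, -0.001, -1.0]]
ft_force: [-0.2, 0.6, -4.2]
width: 0.343
```

Run:
```python
from h import *
go((.5455,-.015,.125),75)
p,d=ctrl.read_camera("side");cv2.imwrite("pics/s4.png",cv2.resize(p[130:230,190:310],None,fx=6,fy=6))
p,d=ctrl.read_camera("top");cv2.imwrite("pics/t4.png",cv2.resize(p[130:230,110:270],None,fx=5,fy=5))
```

```text
t9.25 pos [545.6683 -15.3617 138.7554] shift mm [ 0.2359  0.3132 13.7555] yaw_y 74.96 tilt [-0.0016 -0.0001] turnz -0.0007264506225823508 F [-0.1818  0.5545 -4.2223] w 0.343 q7 79.6
```

View pics/s4.png

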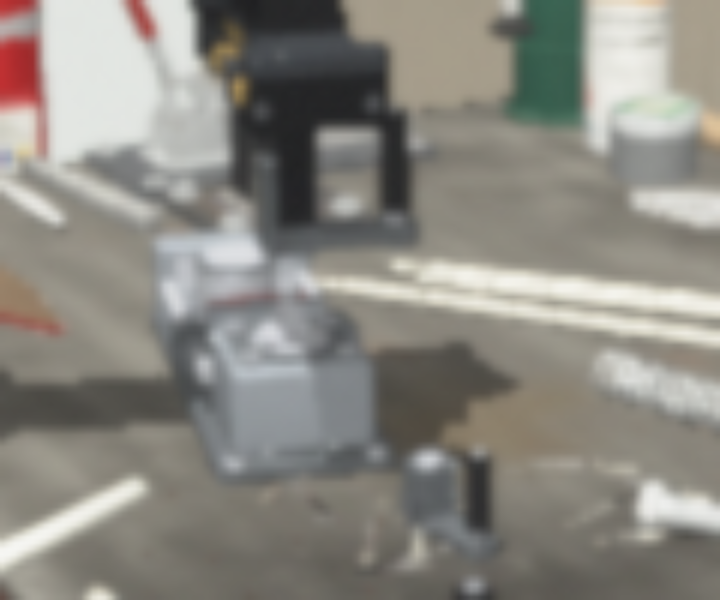

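View pics/t4.png

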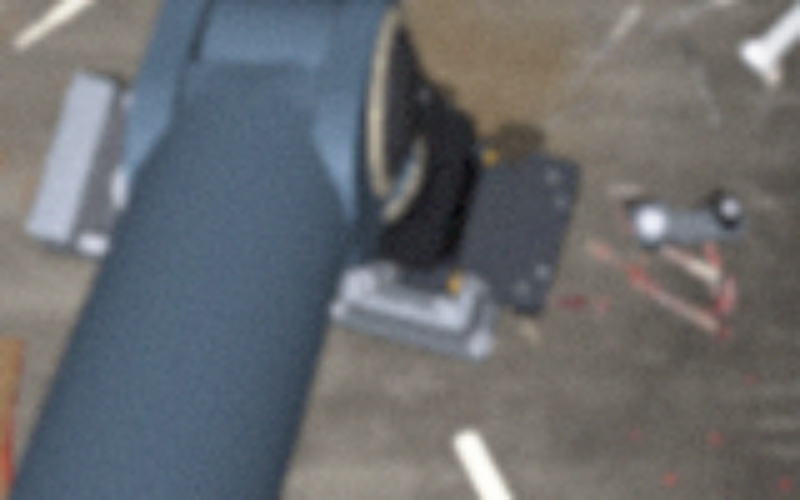

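Run:
```python
from h import *
p=cv2.imread("pics/side0.png")
c=cv2.resize(p[165:215,210:260],None,fx=14,fy=14,interpolation=cv2.INTER_CUBIC)
for z,a in((.092,(0,0,255)),(.089,(0,255,255)),(.072,(0,255,0))):
    q=[]
    u,v=proj("side",(.5455,-.015,z));x,y=int((u-210+.5)*14),int((v-165+.5)*14);cv2.circle(c,(x,y),4,a,-1)
    if z==.072:
        for t in np.linspace(0,6.283,60):
            u,v=proj("side",(.5455+.018*np.cos(t),-.015+.018*np.sin(t),z));cv2.circle(c,(int((u-210+.5)*14),int((v-165+.5)*14)),1,a,-1)
    else:
        r=.0055 if z==.092 else None
        for t in np.radians(-15)+np.pi/4+np.arange(4)*np.pi/2:
            u,v=proj("side",(.5455+.0099*np.cos(t),-.015+.0099*np.sin(t),.089));cv2.circle(c,(int((u-210+.5)*14),int((v-165+.5)*14)),3,(255,0,255),-1)
cv2.imwrite("pics/so.png",c)
P=np.load("Pm.npy").astype('u1');c=cv2.resize(P[160:200,172:214],None,fx=14,fy=14,interpolation=cv2.INTER_CUBIC)
f=lambda x,y,z:tuple(int((a-b+.5)*14) for a,b in zip(proj("top",(x,y,z)),(172,160)))
for t in np.linspace(0,6.283,60): cv2.circle(c,f(.5455+.018*np.cos(t),-.015+.018*np.sin(t),.072),1,(0,255,0),-1)
for t in np.radians(-15)+np.pi/4+np.arange(4)*np.pi/2:
  cv2.circle(c,f(.5455+.0099*np.cos(t),-.015+.0099*np.sin(t),.089),3,(255,0,255),-1)
  cv2.circle(c,f(.5455+.0099*np.cos(t),-.015+.0099*np.sin(t),.072),3,(0,0,255),-1)
cv2.imwrite("pics/to.png",c)
```

```text
(no output)
```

View pics/so.png

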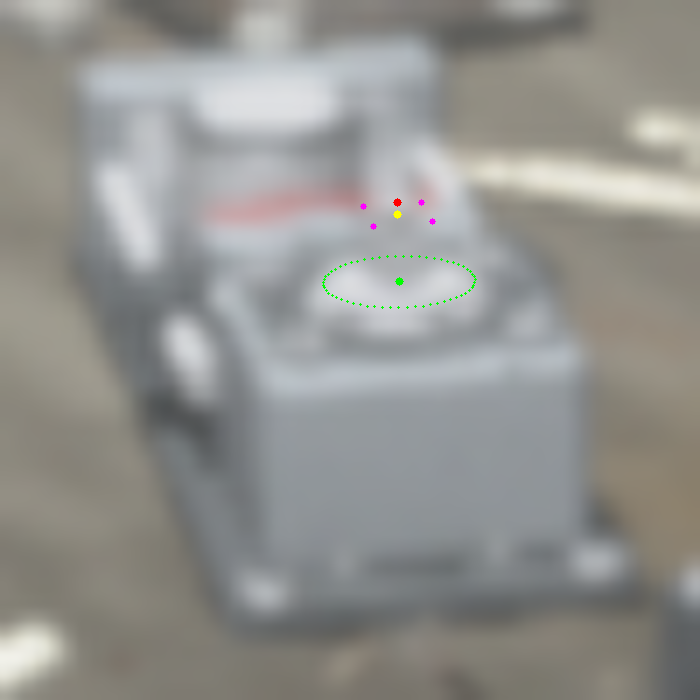

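View pics/to.png

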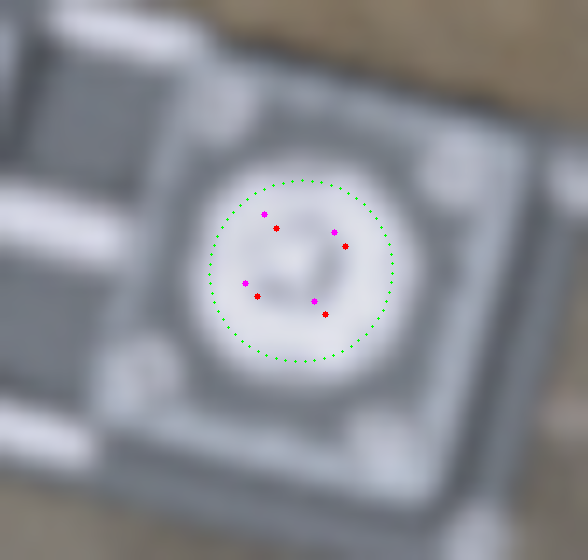

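Emit:
servo_tool --series '[[[0,0,0],[0.0002,0.0003,0.012],20],[[0,0,0],[0,0,0.01],20],[[0,0,0],[0,0,0.003],20],[[0,0,0],[0,0,0],20],[[0,0,0],[0,0,0],20]]'

```text
time_s: 9.98
tcp_pos: [0.5464, -0.015, 0.1148]
orientation: [[-0.966, 0.258, 0.001], [0.258, 0.966, 0.0], [-0.001, 0.0, -1.0]]
ft_force: [-0.5, -0.0, -5.0]
width: 0.343
```

Emit:
servo_tool --series '[[[0,0,0],[0,0,0.0015],20],[[0,0,0],[0,0,0.0015],20],[[0,0,0],[0,0,0],20]]'

```text
time_s: 10.35
tcp_pos: [0.546, -0.0149, 0.1114]
orientation: [[-0.966, 0.258, -0.0], [0.258, 0.966, 0.0], [0.0, 0.0, -1.0]]
ft_force: [-1.3, -0.5, -4.9]
width: 0.343
```

Run:
```python
from h import *
go((.5455,-.015,.1087),75)
```

```text
t10.35 pos [545.9737 -14.9033 111.4229] shift mm [ 0.4319 -0.2159  2.723 ] yaw_y 75.03 tilt [-0.0002  0.0001] turnz 0.0004983135540980054 F [-1.2537 -0.4769 -4.8977] w 0.343 q7 80.5
```

Underside should be at about 91.7 mm: no contact with the nose so far.

Emit:
servo_tool --series '[[[0,0,0],[0,0,0.001],20],[[0,0,0],[0,0,0.001],20],[[0,0,0],[0,0,0.001],20],[[0,0,0],[0,0,0],20]]'

```text
time_s: 10.85
tcp_pos: [0.546, -0.0149, 0.1084]
orientation: [[-0.966, 0.258, -0.0], [0.258, 0.966, 0.0], [0.0, 0.0, -1.0]]
ft_force: [-0.2, -0.4, -5.1]
width: 0.345
```

Emit:
servo_tool --series '[[[0,0,0],[0,0,0.001],20],[[0,0,0],[0,0,0],20]]'

```text
time_s: 11.1
tcp_pos: [0.5461, -0.0149, 0.1075]
orientation: [[-0.966, 0.258, -0.0], [0.258, 0.966, 0.0], [0.0, 0.0, -1.0]]
ft_force: [0.1, 0.1, -4.2]
width: 0.346
```

Emit:
servo_tool --series '[[[0,0,0],[0,0,0.001],20],[[0,0,0],[0,0,0],20]]'

```text
time_s: 11.35
tcp_pos: [0.5461, -0.0148, 0.1065]
orientation: [[-0.966, 0.258, 0.0], [0.258, 0.966, 0.0], [0.0, 0.0, -1.0]]
ft_force: [1.0, -0.2, -4.8]
width: 0.342
```

Emit:
servo_tool --series '[[[0,0,0],[0,0,0.001],20],[[0,0,0],[0,0,0],20]]'

```text
time_s: 11.6
tcp_pos: [0.5461, -0.0148, 0.1055]
orientation: [[-0.966, 0.258, 0.0], [0.258, 0.966, 0.0], [-0.0, 0.0, -1.0]]
ft_force: [0.5, 1.1, -4.7]
width: 0.343
```

Emit:
servo_tool --series '[[[0,0,0],[0,0,0.001],20],[[0,0,0],[0,0,0],20]]'

```text
time_s: 11.85
tcp_pos: [0.5461, -0.0148, 0.1045]
orientation: [[-0.966, 0.258, 0.0], [0.258, 0.966, 0.0], [0.0, 0.0, -1.0]]
ft_force: [0.1, 0.5, -5.6]
width: 0.343
```

Run:
```python
from h import *
go((.5455,-.015,.0917),75);print(ctrl.get_obs()["moment"])
```

```text
t11.85 pos [546.1105 -14.8416 104.4692] shift mm [ 0.5486 -0.3125 12.7692] yaw_y 75.03 tilt [0.     0.0001] turnz 0.0005451713110713883 F [ 0.0579  0.53   -5.6001] w 0.343 q7 80.7
[ 0.1962 -0.0226 -0.0088]
```

Emit:
servo_tool --series '[[[0,0,0],[0,0,0.0015],20],[[0,0,0],[0,0,0.0015],20],[[0,0,0],[0,0,0],20]]'

```text
time_s: 12.22
tcp_pos: [0.5461, -0.0148, 0.1014]
orientation: [[-0.966, 0.258, -0.0], [0.258, 0.966, 0.0], [0.0, 0.0, -1.0]]
ft_force: [0.7, 1.7, -5.1]
width: 0.346
```

Emit:
servo_tool --series '[[[0,0,0],[0,0,0.0015],20],[[0,0,0],[0,0,0.0015],20],[[0,0,0],[0,0,0],20]]'

```text
time_s: 12.6
tcp_pos: [0.5461, -0.0148, 0.0983]
orientation: [[-0.966, 0.258, -0.0], [0.258, 0.966, 0.0], [0.0, 0.0, -1.0]]
ft_force: [0.4, 0.6, -5.8]
width: 0.343
```

Emit:
servo_tool --series '[[[0,0,0],[0,0,0.0015],20],[[0,0,0],[0,0,0.0015],20],[[0,0,0],[0,0,0],20]]'

```text
time_s: 12.98
tcp_pos: [0.5461, -0.0148, 0.0954]
orientation: [[-0.966, 0.258, -0.0], [0.258, 0.966, 0.0], [0.0, 0.0, -1.0]]
ft_force: [0.0, 1.8, -5.7]
width: 0.345
```

Emit:
servo_tool --series '[[[0,0,0],[0,0,0.001],20],[[0,0,0],[0,0,0.001],20],[[0,0,0],[0,0,0],20]]'

```text
time_s: 13.35
tcp_pos: [0.5462, -0.0148, 0.0935]
orientation: [[-0.966, 0.258, 0.0], [0.258, 0.966, 0.0], [-0.0, 0.0, -1.0]]
ft_force: [0.7, 1.4, -4.7]
width: 0.339
```

Emit:
servo_tool --series '[[[0,0,0],[0,0,0.001],20],[[0,0,0],[0,0,0.0007],20],[[0,0,0],[0,0,0],20]]'

```text
time_s: 13.72
tcp_pos: [0.5461, -0.0148, 0.0918]
orientation: [[-0.966, 0.258, 0.0], [0.258, 0.966, 0.0], [-0.0, 0.0, -1.0]]
ft_force: [0.6, 0.9, -4.3]
width: 0.342
```

Emit:
servo_tool --series '[[[0,0,0],[0,0,0],45],[[0,0,0],[0,0,0],45],[[0,0,0],[0,0,0],45],[[0,0,0],[0,0,0],45]]'

```text
time_s: 14.22
tcp_pos: [0.5462, -0.0151, 0.092]
orientation: [[-0.966, 0.258, 0.0], [0.258, 0.966, -0.0], [-0.0, 0.0, -1.0]]
ft_force: [-0.4, -0.5, -0.8]
width: 0.448
```

Run:
```python
from h import *
go((.5461,-.0148,.168),75)
p,d=ctrl.read_camera("side");cv2.imwrite("pics/s5.png",cv2.resize(p[130:230,190:310],None,fx=6,fy=6))
```

```text
t14.22 pos [546.2027 -15.1129  91.9867] shift mm [  0.1545   0.2781 -76.0134] yaw_y 75.02 tilt [ 0.0003 -0.0001] turnz 0.00035842481601977067 F [-0.3823 -0.5026 -0.8126] w 0.448 q7 81.1
```

View pics/s5.png

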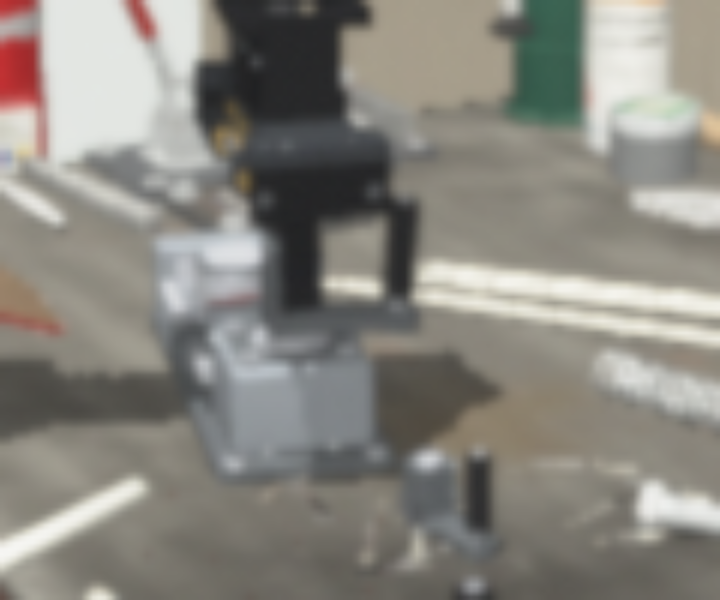

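Emit:
servo_tool --series '[[[0,0,0],[0,0,-0.01],45],[[0,0,0],[0,0,-0.03],45],[[0,0,0],[0,0,-0.035],45],[[0,0,0],[-0.02,0,0],45],[[0,0,0],[-0.04,0,0],45],[[0,0,0],[0,0,0],45],[[0,0,0],[0,0,0],45]]'

```text
time_s: 15.15
tcp_pos: [0.6034, -0.0304, 0.1668]
orientation: [[-0.966, 0.258, -0.001], [0.258, 0.966, 0.0], [0.001, -0.0, -1.0]]
ft_force: [-0.1, -1.3, -0.4]
width: 0.45
```

Run:
```python
from h import *
go((.604,-.0303,.104),75)
p,d=ctrl.read_camera("side");cv2.imwrite("pics/s6.png",cv2.resize(p[130:230,190:310],None,fx=6,fy=6))
o=ctrl.read_camera("top")[0];cv2.imwrite("pics/t6.png",cv2.resize(o[110:210,110:270],None,fx=5,fy=5))
print(proj("side",(.604,-.0303,.147))-np.array([190,130]),)
```

```text
t15.15 pos [603.3824 -30.3637 166.8151] shift mm [-0.6428  0.2247 62.8145] yaw_y 75.02 tilt [-0.001   0.0002] turnz 0.0003803479464511902 F [-0.084  -1.3233 -0.4152] w 0.450 q7 81.7
[65.5548 31.6274]
```

View pics/s6.png

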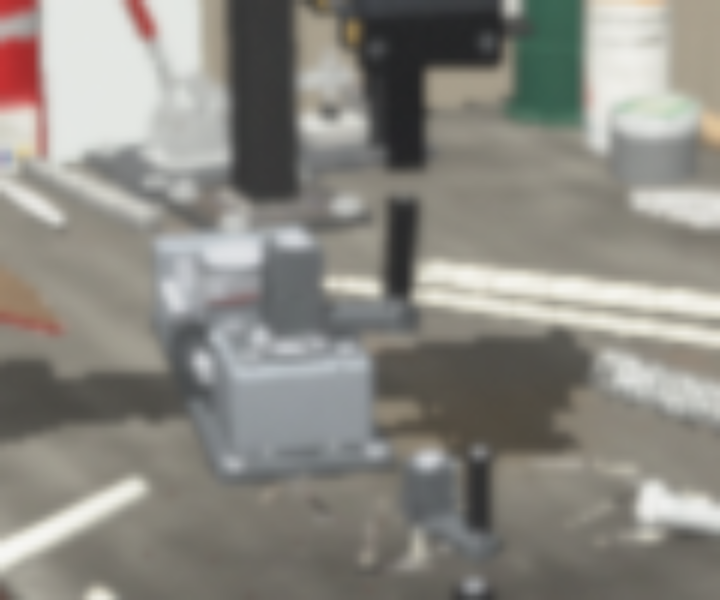

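View pics/t6.png

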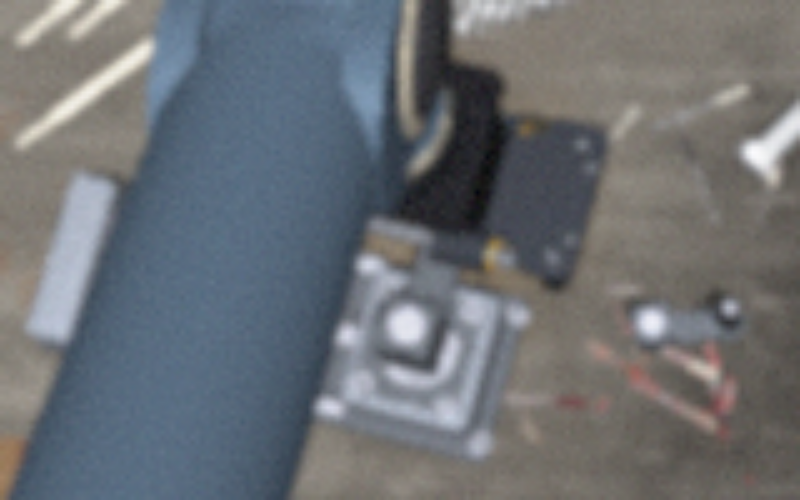

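Run:
```python
from h import *
p,d=ctrl.read_camera("top");C=cloud("top",d)
print(plane("top",191.6,175,.122), "at z .139:",plane("top",191.6,175,.139)); print(C[172:178,189:195,2].round(4))
```

```text
[ 0.5484 -0.0179  0.122 ] at z .139: [ 0.5457 -0.0203  0.139 ]
[[0.1233 0.1224 0.1196 0.1217 0.1173 0.1246]
 [0.1259 0.1217 0.1247 0.1208 0.1268 0.1251]
 [0.1233 0.1227 0.1258 0.1249 0.1224 0.1249]
 [0.1272 0.1245 0.1264 0.1267 0.122  0.1258]
 [0.1204 0.1231 0.1266 0.1257 0.1241 0.1191]
 [0.1265 0.1242 0.1244 0.1257 0.1212 0.1201]]
```

Emit:
servo_tool --series '[[[0,0,0],[-0.0005,0,0.02],45],[[0,0,0],[0,0,0.022],45],[[0,0,0],[0,0,0.015],45],[[0,0,0],[0,0,0.006],45],[[0,0,0],[0,0,0],45]]'

```text
time_s: 15.92
tcp_pos: [0.6045, -0.0305, 0.1038]
orientation: [[-0.966, 0.258, -0.0], [0.258, 0.966, 0.0], [0.0, 0.0, -1.0]]
ft_force: [-0.9, -0.7, 0.3]
width: 0.45
```

Emit:
servo_tool --series '[[[0,0,0],[0,0,0],30],[[0,0,0],[0,0,0],10],[[0,0,0],[0,0,0],10],[[0,0,0],[0,0,0],10],[[0,0,0],[0,0,0],10]]'

```text
time_s: 16.55
tcp_pos: [0.6049, -0.0306, 0.1041]
orientation: [[-0.966, 0.258, 0.001], [0.258, 0.966, 0.0], [-0.001, 0.0, -1.0]]
ft_force: [0.3, 0.1, 1.1]
width: 0.213
```

Run:
```python
from h import *
go((.604,-.0303,.104),75);print(ctrl.get_obs()["qpos"])
```

```text
t16.55 pos [604.8646 -30.576  104.1186] shift mm [0.9066 0.0432 0.1179] yaw_y 75.03 tilt [0.0007 0.0001] turnz 0.0005112839236348077 F [0.3145 0.0799 1.1375] w 0.213 q7 83.2
[-13.3366  28.0384  16.461  105.0203 -10.2766  48.3421  83.1755]
```

Run:
```python
from h import *
P=np.load("Pm.npy");D=np.load("Dm.npy");C=cloud("top",D)
m=((P[...,2]>P[...,1]+60)&(P[...,0]<120)).astype('u1');m[:,:110]=0;m[:150]=0;m[200:]=0;m[:,180:]=0
v,u=np.nonzero(m);print(len(u),u.min(),u.max(),v.min(),v.max(),"z",np.nanmedian(C[v,u,2]),np.nanpercentile(C[v,u,2],[10,90]))
# vise axis from base-plate: use stub? use line fit to red & fixed jaw
a,b,_,_=[float(x) for x in cv2.fitLine(np.c_[u,v].astype('f4'),2,0,.01,.01)[:4].ravel()]if 0 else (0,0,0,0)
sp=np.array([.5460,-.015])
J=(C[...,2]>.055)&(C[...,2]<.069);J[:,:115]=0;J[:,180:]=0;J[:140]=0;J[:200]&=True;J[200:]=0
n,l,st,ce=cv2.connectedComponentsWithStats(J.astype('u1'));
for i in range(1,n):
    if st[i,4]>60:
        q=C[l==i][:,:2]*1000;print(st[i],cv2.minAreaRect(q.astype('f4')),ce[i])
for yaw in (76,76.7,77.5):
    e=np.array([np.cos(np.radians(yaw)),np.sin(np.radians(yaw))])
    for z in (.05,):
        W=np.array([plane("top",a,b,z)[:2] for a,b in zip(u,v)])-sp;s=W@e*1000;print(yaw,"red y range",np.percentile(s,[2,10,50,90,98]))
crop("",P.astype('u1'),112,140,182,205,10,"pics/jaw.png")
```

```text
84 155 163 160 181 z 0.056210154786256905 [0.0444 0.0578]
[115 144  18  34 319] ((600.4984741210938, 182.48904418945312), (26.16859245300293, 95.82005310058594), 74.87960052490234) [123.5298 160.6332]
[131 159  18  17 235] ((581.4591064453125, 136.05902099609375), (45.39557647705078, 45.12469482421875), 46.680049896240234) [139.5447 166.8851]
[159 160  14  25 197] ((568.16015625, 64.66317749023438), (22.16345977783203, 68.95198059082031), 74.39877319335938) [165.4112 171.7665]
76 red y range [ 96.5618  97.7922 102.0284 106.4053 107.3298]
76.7 red y range [ 96.5287  97.6326 101.9549 106.3906 107.5278]
77.5 red y range [ 96.4001  97.4021 101.8751 106.3461 107.7632]
```

View pics/jaw.png

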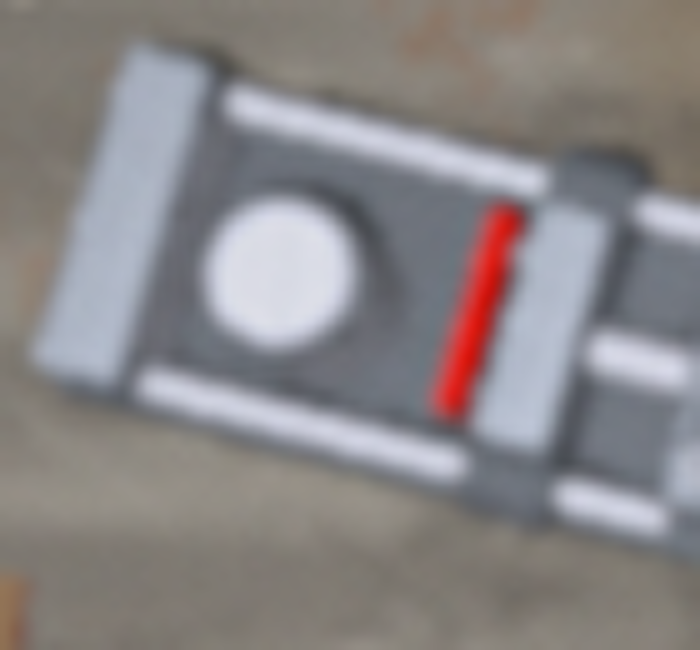

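Emit:
servo_tool --series '[[[0,0,0],[0.0009,-0.0104,0],10],[[0,0,0],[0.0027,-0.0101,0],10]]'

```text
time_s: 16.8
tcp_pos: [0.5966, -0.0477, 0.1042]
orientation: [[-0.966, 0.258, 0.002], [0.258, 0.966, 0.003], [-0.001, 0.004, -1.0]]
ft_force: [2.5, 6.2, 1.5]
width: 0.212
```

Emit:
servo_tool --series '[[[0,0,0],[0.0104,-0.018,0],10],[[0,0,0],[0.016,-0.0134,0],10]]'

```text
time_s: 17.05
tcp_pos: [0.5649, -0.0719, 0.1053]
orientation: [[-0.966, 0.259, 0.007], [0.259, 0.966, 0.003], [-0.006, 0.004, -1.0]]
ft_force: [4.0, 6.7, 6.1]
width: 0.209
```

```bash
cat >> h.py <<'E'
def st(c=(.5469,-.0152)):
    o=ctrl.get_obs();r=o["tcp_pos"][:2]-c;a=np.degrees(np.arctan2(r[1],r[0]));n=np.linalg.norm(r);t=np.array([r[1],-r[0]])/n
    print("t%.2f al %.1f r %.2f Ft(resist) %.2f Fr %.2f Fz %.2f w %.3f z %.4f"%(o["time_s"],(-15-a)%360,n*1000,-o["ft_force"][:2]@t,o["ft_force"][:2]@r/n,o["ft_force"][2],o["width"],o["tcp_pos"][2]),o["qpos"][[3,6]])
E
python3 -c "
from h import *
st()"
```

```text
t17.05 al 57.4 r 59.53 Ft(resist) 5.83 Fr -5.21 Fz 6.09 w 0.209 z 0.1053 [110.1588  87.4213]
```

Emit:
servo_tool --series '[[[0,0,0],[0.0196,-0.0071,0],10],[[0,0,0],[0.0208,0,0],10],[[0,0,0],[0.0196,0.0071,0],10],[[0,0,0],[0.016,0.0134,0],10]]'

```text
time_s: 17.55
tcp_pos: [0.4927, -0.0467, 0.1061]
orientation: [[-0.965, 0.263, 0.004], [0.263, 0.965, -0.006], [-0.006, -0.005, -1.0]]
ft_force: [-3.9, -9.4, 13.4]
width: 0.212
```

```bash
python3 -c "
from h import *
st()"
```

```text
t17.55 al 134.9 r 62.72 Ft(resist) 6.19 Fr 8.10 Fz 13.42 w 0.212 z 0.1061 [119.6697  82.9046]
```

Emit:
servo_tool --series '[[[0,0,0],[0.0104,0.018,0],10],[[0,0,0],[0.0036,0.0205,0],10],[[0,0,0],[-0.0036,0.0205,0],10],[[0,0,0],[-0.0104,0.018,0],10]]'

```text
time_s: 18.05
tcp_pos: [0.5061, 0.0351, 0.1045]
orientation: [[-0.966, 0.258, -0.013], [0.258, 0.966, 0.002], [0.013, -0.001, -1.0]]
ft_force: [-10.6, 4.0, 18.3]
width: 0.214
```

```bash
python3 -c "
from h import *
st()"
```

```text
t18.05 al 216.0 r 64.74 Ft(resist) 5.72 Fr 9.77 Fz 18.27 w 0.214 z 0.1045 [117.4171  74.2874]
```

Emit:
servo_tool --series '[[[0,0,0],[-0.0148,0.014,-0.0005],10],[[0,0,0],[-0.0183,0.0076,-0.0005],10],[[0,0,0],[-0.0208,0,0],10]]'

```text
time_s: 18.42
tcp_pos: [0.5684, 0.042, 0.1057]
orientation: [[-0.967, 0.256, -0.004], [0.256, 0.967, 0.001], [0.004, 0.0, -1.0]]
ft_force: [-3.9, 2.3, 10.5]
width: 0.211
```

```bash
python3 -c "
from h import *
st((.5448,-.0135))"
```

```text
t18.43 al 278.0 r 60.34 Ft(resist) 4.46 Fr 0.64 Fz 10.52 w 0.211 z 0.1057 [109.5552  75.0871]
```

Emit:
servo_tool --series '[[[0,0,0],[-0.0196,-0.0071,0],10],[[0,0,0],[-0.016,-0.0134,0],10]]'

```text
time_s: 18.68
tcp_pos: [0.5987, 0.0136, 0.1056]
orientation: [[-0.967, 0.256, -0.001], [0.256, 0.967, 0.003], [0.002, 0.002, -1.0]]
ft_force: [-1.4, 4.4, 5.4]
width: 0.208
```

```bash
python3 -c "
from h import *
st((.5448,-.0135))"
```

```text
t18.68 al 318.3 r 60.38 Ft(resist) 4.53 Fr 0.68 Fz 5.40 w 0.208 z 0.1056 [105.7531  78.6018]
```

Emit:
servo_tool --series '[[[0,0,0],[-0.0104,-0.018,0],10],[[0,0,0],[-0.0036,-0.0205,0],10],[[0,0,0],[0.0036,-0.0205,0],10],[[0,0,0],[0.0104,-0.018,0],10]]'

```text
time_s: 19.18
tcp_pos: [0.5811, -0.0621, 0.106]
orientation: [[-0.966, 0.259, 0.006], [0.259, 0.966, 0.002], [-0.005, 0.003, -1.0]]
ft_force: [2.9, 4.9, 3.7]
width: 0.209
```

```bash
python3 -c "
from h import *
st((.5448,-.0135))"
```

```text
t19.18 al 38.3 r 60.63 Ft(resist) 5.22 Fr -2.19 Fz 3.75 w 0.209 z 0.1060 [108.029   85.9888]
```

Emit:
servo_tool --series '[[[0,0,0],[0.016,-0.0134,0],10],[[0,0,0],[0.0196,-0.0071,0],10],[[0,0,0],[0.0208,0,0],10]]'

```text
time_s: 19.55
tcp_pos: [0.5224, -0.0697, 0.1066]
orientation: [[-0.965, 0.261, 0.01], [0.261, 0.965, -0.002], [-0.01, 0.001, -1.0]]
ft_force: [7.9, 0.3, 2.8]
width: 0.212
```

```bash
python3 -c "
from h import *
st((.5448,-.0135))"
```

```text
t19.55 al 96.7 r 60.52 Ft(resist) 7.22 Fr -3.22 Fz 2.80 w 0.212 z 0.1066 [115.758   86.2245]
```

Emit:
servo_tool --series '[[[0,0,0],[0.0196,0.0071,0],10],[[0,0,0],[0.016,0.0134,0],10]]'

```text
time_s: 19.8
tcp_pos: [0.4915, -0.0427, 0.1063]
orientation: [[-0.965, 0.262, 0.006], [0.262, 0.965, -0.004], [-0.007, -0.002, -1.0]]
ft_force: [2.8, -4.9, 3.3]
width: 0.204
```

```bash
python3 -c "
from h import *
st((.5448,-.0135))"
```

```text
t19.80 al 136.3 r 60.78 Ft(resist) 5.64 Fr -0.09 Fz 3.29 w 0.204 z 0.1063 [119.8814  82.2794]
```

Emit:
servo_tool --series '[[[0,0,0],[0.0104,0.018,0],10],[[0,0,0],[0.0036,0.0205,0],10]]'

```text
time_s: 20.05
tcp_pos: [0.4848, -0.0015, 0.1055]
orientation: [[-0.965, 0.261, -0.002], [0.261, 0.965, -0.003], [0.001, -0.004, -1.0]]
ft_force: [-2.2, -4.9, 7.5]
width: 0.208
```

```bash
python3 -c "
from h import *
st((.5448,-.0135))"
```

```text
t20.05 al 176.3 r 61.20 Ft(resist) 5.23 Fr 1.24 Fz 7.53 w 0.208 z 0.1055 [120.6295  77.0025]
```

Emit:
servo_tool --series '[[[0,0,0],[-0.0036,0.0205,0],10],[[0,0,0],[-0.0104,0.018,0],10]]'

```text
time_s: 20.3
tcp_pos: [0.5067, 0.0343, 0.1052]
orientation: [[-0.966, 0.259, -0.007], [0.259, 0.966, -0.001], [0.006, -0.003, -1.0]]
ft_force: [-5.7, -2.2, 11.7]
width: 0.208
```

```bash
python3 -c "
from h import *
st((.5448,-.0135))
p,d=ctrl.read_camera('top');cv2.imwrite('pics/t7.png',cv2.resize(p[130:210,110:220],None,fx=6,fy=6))
p,d=ctrl.read_camera('side');cv2.imwrite('pics/s7.png',cv2.resize(p[130:230,190:310],None,fx=6,fy=6))"
```

```text
t20.30 al 216.5 r 61.08 Ft(resist) 5.80 Fr 1.82 Fz 11.73 w 0.208 z 0.1052 [117.516   73.6193]
```

View pics/t7.png

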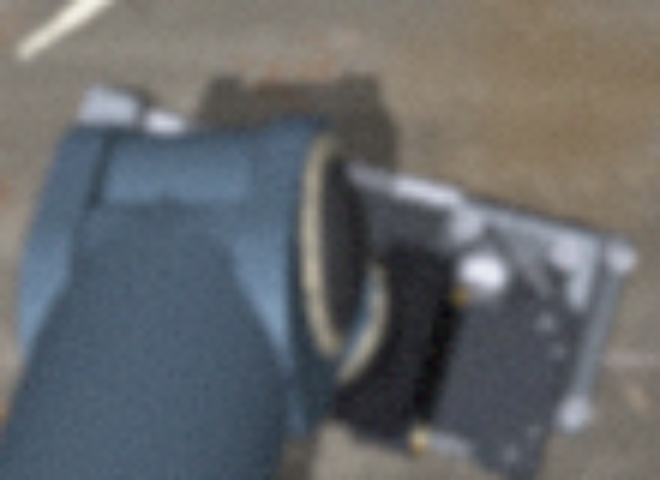

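View pics/s7.png

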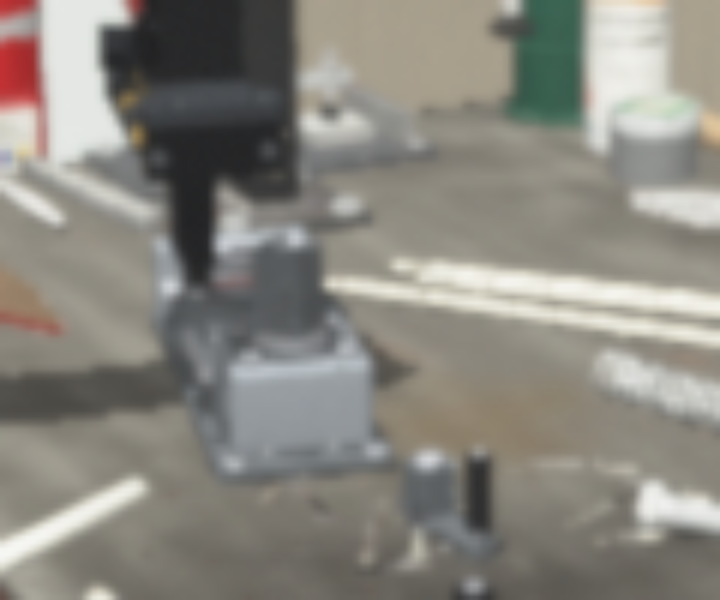

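Emit:
servo_tool --series '[[[0,0,0],[-0.016,0.0134,0],10],[[0,0,0],[-0.0196,0.0071,0],10]]'

```text
time_s: 20.65
tcp_pos: [0.5476, 0.047, 0.1056]
orientation: [[-0.966, 0.257, -0.005], [0.257, 0.966, 0.001], [0.005, -0.0, -1.0]]
ft_force: [-6.0, 0.0, 10.8]
width: 0.21
```

```bash
python3 -c "
from h import *
st((.5448,-.0135))"
```

```text
t20.65 al 257.6 r 60.52 Ft(resist) 5.95 Fr -0.27 Fz 10.75 w 0.210 z 0.1056 [112.1852  73.6198]
```

Emit:
servo_tool --series '[[[0,0,0],[-0.0104,0.0009,0],10],[[0,0,0],[-0.0104,-0.0009,0],10]]'

```text
time_s: 20.9
tcp_pos: [0.5687, 0.0417, 0.1058]
orientation: [[-0.966, 0.257, -0.003], [0.257, 0.966, 0.002], [0.003, 0.001, -1.0]]
ft_force: [-4.3, 4.2, 11.2]
width: 0.213
```

```bash
python3 -c "
from h import *
st((.5448,-.0135))"
```

```text
t20.90 al 278.4 r 60.19 Ft(resist) 5.64 Fr 2.17 Fz 11.24 w 0.213 z 0.1058 [109.5257  74.6909]
```

Emit:
servo_tool --series '[[[0,0,0],[-0.0101,-0.0027,0],10],[[0,0,0],[-0.0095,-0.0044,0],10]]'

```text
time_s: 21.15
tcp_pos: [0.5862, 0.0302, 0.1058]
orientation: [[-0.966, 0.257, -0.002], [0.257, 0.966, 0.002], [0.002, 0.002, -1.0]]
ft_force: [-2.6, 5.5, 9.4]
width: 0.21
```

```bash
python3 -c "
from h import *
st((.5448,-.0135))"
```

```text
t21.15 al 298.5 r 60.18 Ft(resist) 5.71 Fr 2.23 Fz 9.39 w 0.210 z 0.1058 [107.3182  76.2688]
```

Emit:
servo_tool --series '[[[0,0,0],[-0.0086,-0.006,0],10]]'

```text
time_s: 21.28
tcp_pos: [0.5932, 0.0224, 0.1058]
orientation: [[-0.966, 0.257, -0.001], [0.257, 0.966, 0.003], [0.002, 0.002, -1.0]]
ft_force: [-2.0, 4.3, 8.3]
width: 0.21
```

```bash
python3 -c "
from h import *
st((.5448,-.0135))"
```

```text
t21.27 al 308.5 r 60.28 Ft(resist) 4.66 Fr 0.96 Fz 8.27 w 0.210 z 0.1058 [106.44    77.1942]
```

Emit:
servo_tool --series '[[[0,0,0],[-0.0074,-0.0074,0],10]]'

```text
time_s: 21.4
tcp_pos: [0.5988, 0.0135, 0.1058]
orientation: [[-0.966, 0.257, -0.0], [0.257, 0.966, 0.003], [0.001, 0.003, -1.0]]
ft_force: [-2.0, 5.9, 7.2]
width: 0.208
```

```bash
python3 -c "
from h import *
st((.5448,-.0135))"
```

```text
t21.40 al 318.5 r 60.34 Ft(resist) 6.11 Fr 0.86 Fz 7.22 w 0.208 z 0.1058 [105.7531  78.1792]
```

Emit:
servo_tool --series '[[[0,0,0],[-0.006,-0.0086,0],10]]'

```text
time_s: 21.52
tcp_pos: [0.6027, 0.0038, 0.1058]
orientation: [[-0.966, 0.257, 0.0], [0.257, 0.966, 0.003], [0.0, 0.003, -1.0]]
ft_force: [0.1, 6.2, 7.2]
width: 0.212
```

```bash
python3 -c "
from h import *
st((.5448,-.0135))"
```

```text
t21.52 al 328.3 r 60.40 Ft(resist) 5.95 Fr 1.89 Fz 7.18 w 0.212 z 0.1058 [105.2717  79.2019]
```

Emit:
servo_tool --series '[[[0,0,0],[-0.0044,-0.0095,0],10]]'

```text
time_s: 21.65
tcp_pos: [0.6048, -0.0062, 0.1058]
orientation: [[-0.966, 0.257, 0.001], [0.257, 0.966, 0.004], [-0.0, 0.004, -1.0]]
ft_force: [0.0, 6.5, 5.1]
width: 0.212
```

```bash
python3 -c "
from h import *
st((.5448,-.0135))
for i in range(4): p,d=ctrl.read_camera('top');st((.5448,-.0135))
cv2.imwrite('pics/t8.png',cv2.resize(p[130:210,110:220],None,fx=6,fy=6))
p,d=ctrl.read_camera('side');cv2.imwrite('pics/s8.png',cv2.resize(p[150:200,200:270],None,fx=10,fy=10))
"
```

```text
t21.65 al 338.1 r 60.42 Ft(resist) 6.41 Fr 0.82 Fz 5.07 w 0.212 z 0.1058 [105.0118  80.2477]
t21.70 al 340.0 r 60.40 Ft(resist) 4.44 Fr 1.30 Fz 4.17 w 0.212 z 0.1058 [105.0067  80.271 ]
t21.75 al 339.6 r 60.37 Ft(resist) 5.75 Fr 1.30 Fz 5.00 w 0.208 z 0.1058 [105.0185  80.2255]
t21.80 al 339.4 r 60.40 Ft(resist) 3.84 Fr 0.86 Fz 6.21 w 0.208 z 0.1058 [105.0196  80.215 ]
t21.85 al 339.4 r 60.39 Ft(resist) 3.45 Fr 1.45 Fz 5.70 w 0.212 z 0.1058 [105.023   80.2124]
```

View pics/t8.png

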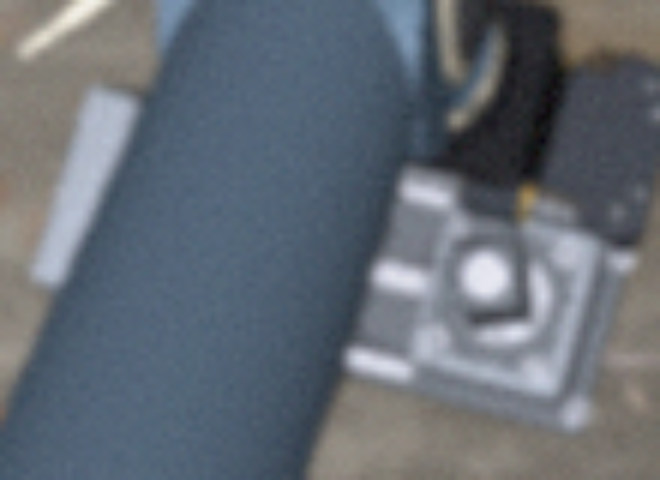

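View pics/s8.png

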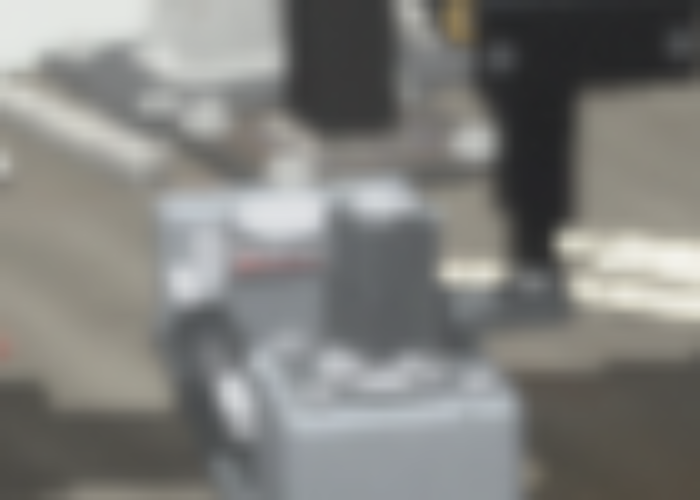

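Emit:
servo_tool --series '[[[0,0,0],[-0.0027,-0.0101,0],10]]'

```text
time_s: 22.02
tcp_pos: [0.6052, -0.0155, 0.1059]
orientation: [[-0.967, 0.256, 0.002], [0.256, 0.967, 0.004], [-0.001, 0.005, -1.0]]
ft_force: [2.1, 7.1, 5.3]
width: 0.211
```

```bash
python3 -c "
from h import *
st((.5448,-.0135))"
```

```text
t22.02 al 346.9 r 60.44 Ft(resist) 7.20 Fr 1.90 Fz 5.35 w 0.211 z 0.1059 [104.9721  81.2741]
```

Emit:
servo_tool --series '[[[0,0,0],[-0.0009,-0.0104,0],10]]'

```text
time_s: 22.15
tcp_pos: [0.6039, -0.0262, 0.1059]
orientation: [[-0.966, 0.257, 0.004], [0.257, 0.966, 0.004], [-0.002, 0.005, -1.0]]
ft_force: [2.4, 7.1, 4.4]
width: 0.209
```

```bash
python3 -c "
from h import *
st((.5448,-.0135))"
```

```text
t22.15 al 357.1 r 60.44 Ft(resist) 7.46 Fr 0.88 Fz 4.36 w 0.209 z 0.1059 [105.1511  82.2876]
```

Emit:
servo_tool --series '[[[0,0,0],[0.0009,-0.0104,0],10]]'

```text
time_s: 22.28
tcp_pos: [0.6009, -0.0359, 0.106]
orientation: [[-0.966, 0.257, 0.005], [0.257, 0.966, 0.004], [-0.004, 0.006, -1.0]]
ft_force: [3.8, 8.2, 3.8]
width: 0.209
```

```bash
python3 -c "
from h import *
st((.5448,-.0135))"
```

```text
t22.27 al 6.8 r 60.41 Ft(resist) 9.00 Fr 0.50 Fz 3.84 w 0.209 z 0.1060 [105.5484  83.2421]
```

Emit:
servo_tool --series '[[[0,0,0],[0.0027,-0.0101,0],10]]'

```text
time_s: 22.4
tcp_pos: [0.5963, -0.0449, 0.1062]
orientation: [[-0.966, 0.257, 0.006], [0.257, 0.966, 0.004], [-0.005, 0.006, -1.0]]
ft_force: [4.1, 6.9, 3.7]
width: 0.207
```

```bash
python3 -c "
from h import *
st((.5448,-.0135))"
```

```text
t22.40 al 16.4 r 60.37 Ft(resist) 8.04 Fr -0.06 Fz 3.73 w 0.207 z 0.1062 [106.1525  84.1278]
```

Emit:
servo_tool --series '[[[0,0,0],[0.0044,-0.0095,0],10]]'

```text
time_s: 22.52
tcp_pos: [0.5904, -0.0531, 0.1063]
orientation: [[-0.966, 0.257, 0.008], [0.257, 0.966, 0.004], [-0.007, 0.006, -1.0]]
ft_force: [6.9, 6.9, 1.2]
width: 0.206
```

```bash
python3 -c "
from h import *
st((.5448,-.0135))"
```

```text
t22.52 al 26.0 r 60.34 Ft(resist) 9.79 Fr 0.69 Fz 1.20 w 0.206 z 0.1063 [106.9448  84.9206]
```

Emit:
servo_tool --series '[[[0,0,0],[0,0,0],10],[[0,0,0],[0,0,0],40],[[0,0,0],[0,0,0],40],[[0,0,0],[0,0,0],40],[[0,0,0],[0,0,0],40]]'

```text
time_s: 23.15
tcp_pos: [0.5863, -0.0568, 0.1045]
orientation: [[-0.966, 0.259, -0.001], [0.259, 0.966, -0.001], [0.001, -0.001, -1.0]]
ft_force: [0.0, 0.5, -0.9]
width: 0.396
```

Emit:
servo_tool --series '[[[0,0,0],[0,0,-0.01],40],[[0,0,0],[0,0,-0.025],40],[[0,0,0],[0,0,-0.03],40],[[0,0,0],[0,0,-0.025],40],[[0,0,0],[0,0,-0.02],40],[[0,0,0],[0,0,0],40]]'

```text
time_s: 23.9
tcp_pos: [0.588, -0.0562, 0.217]
orientation: [[-0.966, 0.258, 0.004], [0.258, 0.966, 0.0], [-0.004, 0.001, -1.0]]
ft_force: [-0.2, -0.5, 0.1]
width: 0.397
```

Emit:
servo_tool --series '[[[0,0,0],[0.01,-0.04,0],40],[[0,0,0],[0.01,-0.04,0],40],[[0,0,0],[0.01,-0.04,0],40],[[0,0,0],[0.01,-0.04,0],40],[[0,0,0],[0.01,-0.04,0],40],[[0,0,0],[0.01,-0.04,0],40],[[0,0,0],[0,0,0],40]]'

```text
time_s: 24.78
tcp_pos: [0.4641, -0.2755, 0.2142]
orientation: [[-0.964, 0.265, -0.002], [0.265, 0.964, -0.001], [0.002, -0.001, -1.0]]
ft_force: [-0.8, 0.1, 0.3]
width: 0.402
```

```bash
python3 -c "
from h import *
st((.5448,-.0135))
p,d=ctrl.read_camera('top');np.save('d9.npy',d);cv2.imwrite('pics/t9r.png',p);cv2.imwrite('pics/t9.png',cv2.resize(p[130:210,110:220],None,fx=7,fy=7,interpolation=2))
p,d=ctrl.read_camera('side');cv2.imwrite('pics/s9.png',cv2.resize(p[130:230,190:310],None,fx=6,fy=6))
"
```

```text
t24.77 al 92.1 r 274.19 Ft(resist) -0.80 Fr 0.11 Fz 0.28 w 0.402 z 0.2142 [107.9503 107.8666]
```

View pics/t9.png

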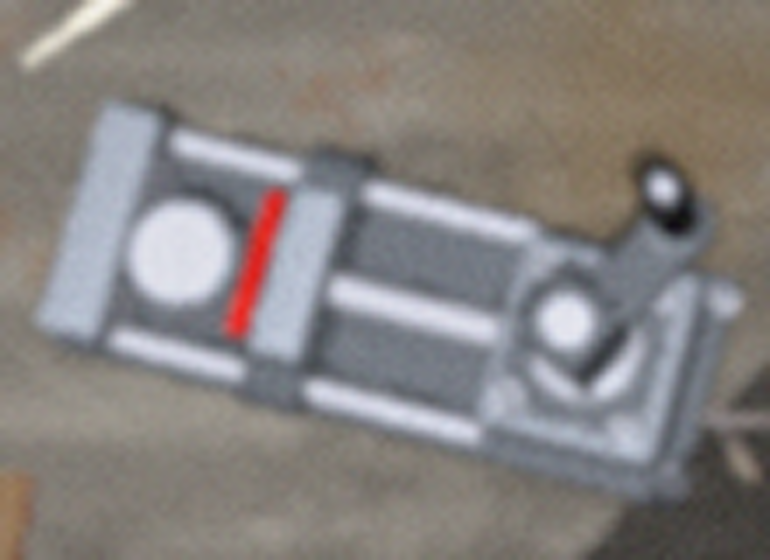

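View pics/s9.png

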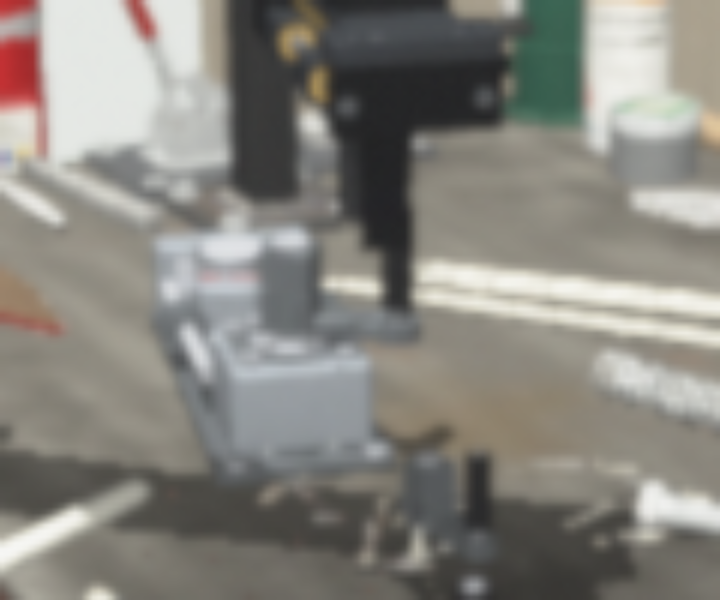

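Run:
```python
from h import *
Ps=[ctrl.read_camera('top')[0].astype(float) for _ in range(10)];P2=np.mean(Ps,0);P1=np.load("Pm.npy")
import scipy.ndimage as nd
ang=np.radians(75.2);e=np.array([np.cos(ang),np.sin(ang)]);f=np.array([-e[1],e[0]]);sp=np.array([.5455,-.0145])
for nm,P in(("before",P1),("after",P2)):
    out={}
    for z,key in((.062,'grey'),(.056,'red')):
        ys=np.arange(.06,.215,.0005);prof=[]
        for y in ys:
            q=[proj("top",np.r_[sp+e*y+f*o,z]) for o in np.r_[np.linspace(-.024,-.016,5),np.linspace(.016,.024,5)]] if key=='red' else [proj("top",np.r_[sp+e*y+f*o,z]) for o in np.linspace(-.02,.02,9)]
            q=np.array(q);v=[nd.map_coordinates(P[...,c],[q[:,1],q[:,0]],order=1).mean() for c in range(3)];prof.append(v)
        prof=np.array(prof);s=prof[:,2]-prof[:,1] if key=='red' else prof.mean(1)-1.0*np.clip(prof[:,2]-prof[:,1],0,None)
        if key=='red':
            h=s>s.max()/2;print(nm,"red",ys[h][[0,-1]]*1000,"centroid",(ys*np.clip(s,0,None))[s>20].sum()/s[s>20].sum()*1000)
        else:
            g=np.gradient(nd.gaussian_filter1d(s,2));pk=[i for i in range(2,len(g)-2) if abs(g[i])>2 and abs(g[i])==abs(g[i-3:i+4]).max()];print(nm,[(round(ys[i]*1000,1),round(g[i],1)) for i in pk])
m=lambda P:None
g=P2.mean(2);C=cloud("top",np.load("d9.npy"))
for nm,(a,b,c,d),z in(("hub",(183,168,200,184),.122),("grip",(200,151,210,163),.147),("stub",(128,158,144,175),.067)):
    q=np.clip(g[b:d,a:c]-170,0,None) if nm!="grip" else np.clip(g[b:d,a:c]-130,0,None)
    v,u=np.mgrid[b:d,a:c]
    l,n=nd.label(q>0);k=1+np.argmax(nd.sum(q>0,l,range(1,n+1)));q=q*(l==k)
    uu,vv=(q*u).sum()/q.sum(),(q*v).sum()/q.sum();print(nm,uu,vv,(q>0).sum(),plane("top",uu,vv,z),"depth z",np.nanmedian(C[b:d,a:c,2][q>0]))
```

```text
before [(np.float64(62.0), np.float64(-2.2)), (np.float64(69.5), np.float64(5.9)), (np.float64(93.5), np.float64(-18.9)), (np.float64(102.5), np.float64(14.5)), (np.float64(136.5), np.float64(4.2)), (np.float64(174.0), np.float64(-4.8)), (np.float64(190.0), np.float64(5.1)), (np.float64(212.5), np.float64(-3.3))]Traceback (most recent call last):
  File "<stdin>", line 10, in <module>
  File "h.py", line 11, in proj
    i=ctrl.camera_info(n);c=i["rotation"].T@(np.array(p)-i["xyz"]);q=i["K"]@c;return q[:2]/q[2]
ValueError: time passes only in moves, steps and waits
```

```bash
cat > h2.py <<'E'
import h
from h import *
_c={}
class W:
    def camera_info(s,n):
        if n not in _c:_c[n]=ctrl.camera_info(n)
        return _c[n]
    def __getattr__(s,k): return getattr(ctrl,k)
h.ctrl=W()
E
python3 - <<'E'
from h2 import *
Ps=[ctrl.read_camera('top')[0].astype(float) for _ in range(6)];P2=np.mean(Ps,0);np.save("P2.npy",P2);print(ctrl.get_obs()["time_s"])
E
cat > a.py <<'E'
from h2 import *
P2=np.load("P2.npy");P1=np.load("Pm.npy")
import scipy.ndimage as nd
ang=np.radians(75.2);e=np.array([np.cos(ang),np.sin(ang)]);f=np.array([-e[1],e[0]]);sp=np.array([.5455,-.0145])
for nm,P in(("before",P1),("after",P2)):
    for z,key in((.062,'grey'),(.056,'red')):
        ys=np.arange(.06,.215,.0005);prof=[]
        O=np.r_[np.linspace(-.024,-.016,5),np.linspace(.016,.024,5)] if key=='red' else np.linspace(-.02,.02,9)
        for y in ys:
            q=np.array([proj("top",np.r_[sp+e*y+f*o,z]) for o in O])
            prof.append([nd.map_coordinates(P[...,c],[q[:,1],q[:,0]],order=1).mean() for c in range(3)])
        prof=np.array(prof);s=prof[:,2]-prof[:,1] if key=='red' else prof.mean(1)
        if key=='red':
            hh=s>s.max()/2;print(nm,"red",ys[hh][[0,-1]]*1000,"centroid",(ys*s)[s>20].sum()/s[s>20].sum()*1000)
        else:
            g=np.gradient(nd.gaussian_filter1d(s,2));print(nm,[(round(float(ys[i]*1000),1),round(float(g[i]),1)) for i in range(2,len(g)-2) if abs(g[i])>2 and abs(g[i])==abs(g[max(i-3,0):i+4]).max()])
g=P2.mean(2);C=cloud("top",np.load("d9.npy"))
for nm,(a,b,c,d),z in(("hub",(183,168,200,184),.122),("grip",(200,151,210,163),.147),("stub",(128,158,144,175),.067)):
    q=np.clip(g[b:d,a:c]-(130 if nm=="grip" else 185),0,None)
    v,u=np.mgrid[b:d,a:c]
    l,n=nd.label(q>0);k=1+np.argmax(nd.sum(q>0,l,range(1,n+1)));q=q*(l==k)
    uu,vv=(q*u).sum()/q.sum(),(q*v).sum()/q.sum();w=plane("top",uu,vv,z);print(nm,uu,vv,(q>0).sum(),w,"depth z",np.nanmedian(C[b:d,a:c,2][q>0]),"vise y",(w[:2]-sp)@e,"vise x",-(w[:2]-sp)@f)
E
python3 a.py
```

```text
25.675
before [(62.0, -2.2), (69.5, 5.9), (91.0, -6.6), (100.0, 3.0), (136.5, 4.2), (174.0, -4.8), (190.0, 5.1), (212.5, -3.3)]
before red [ 96.  104.5] centroid 100.26232689048624
after [(101.5, -2.1), (110.0, 6.2), (131.5, -5.6), (149.0, 4.4), (184.5, -3.7), (191.5, 3.7), (212.5, -3.4)]
after red [134.5 143. ] centroid 138.72443692618216
hub 190.46997233453922 175.52194083847627 43 [ 0.547  -0.0149  0.122 ] depth z 0.12389594772936352 vise y -2.0270972893783026e-05 vise x 0.0015688838675922481
grip 204.2324398356486 156.35961651340247 13 [ 0.5934 -0.0536  0.147 ] depth z 0.14515727970476888 vise y -0.025617098267778155 vise x 0.0562996991886327
stub 135.16737696923434 165.75550749528227 154 [0.5838 0.1469 0.067 ] depth z 0.0669430221441939 vise y 0.1658736429056516 vise x -0.004175715430886004
```

Run:
```python
from h2 import *
Z=[];
for _ in range(8):
    d=ctrl.read_camera("top")[1];Z.append(cloud("top",np.where(d>0,d,np.nan))[...,2])
Z=np.nanmean(Z,0)
print((Z[170:182,184:198]*1000).round(1)); print("stub",np.nanmean(Z[162:170,131:139]),"fixed jaw(62)",np.nanmean(Z[155:165,121:126]),"bench",np.nanmean(Z[205:212,180:200]))
o=ctrl.get_obs();print(o["time_s"],o["tcp_pos"],o["qvel"])
p=ctrl.read_camera("top")[0];cv2.imwrite("pics/end.png",p)
```

```text
[[ 66.1  66.   65.7  67.  122.3 121.9 120.  123.1 122.4  83.3  82.8  83.7
   83.6  84.8]
 [ 66.1  67.7  65.1 122.1 121.3 122.8 121.6 123.6 122.7 121.6  83.9  84.8
   84.   83.1]
 [ 65.3  65.6 122.6 122.2 123.6 123.3 123.6 124.3 123.7 121.8 121.5 120.3
   84.   84.9]
 [ 66.8 122.7 122.4 122.8 123.6 123.5 122.6 124.3 123.3 122.2 121.7 120.8
  120.6  84.8]
 [122.1 121.1 121.4 125.  124.5 123.3 123.9 123.9 124.5 122.9 120.5 122.9
  122.  122.4]
 [121.1 124.6 123.1 123.6 124.6 123.6 123.9 124.5 123.4 122.9 121.5 120.8
  122.4 122. ]
 [123.7 122.6 121.9 123.9 123.6 123.8 123.6 123.9 123.8 124.4 121.8 123.2
  120.1 117.3]
 [121.4 123.7 122.6 124.2 123.6 124.5 123.2 123.5 124.3 122.9 122.6 122.5
  118.7 109.3]
 [ 94.5 122.7 122.5 122.3 123.7 123.5 124.2 125.1 122.9 123.2 121.7 121.
  109.5 100.8]
 [ 66.9  86.4 120.5 122.8 123.9 122.7 121.9 122.1 123.2 122.1 121.1 111.8
  103.1  90.6]
 [ 66.8  67.8  78.6 119.4 123.1 122.8 123.  123.3 122.9 120.5 112.7 103.2
   92.4  81.7]
 [ 65.7  66.   67.2  72.3 109.1 121.6 122.2 122.5 121.2 113.6 104.3  94.2
   83.4  72. ]]
stub 0.06679489628042176 fixed jaw(62) 0.061598561714401104 bench -0.00035437277930511067
26.075 [ 0.4669 -0.2722  0.2148] [ 0.0079  0.0326 -0.0726 -0.0517 -0.0077  0.0753  0.0022]
```

View pics/end.png

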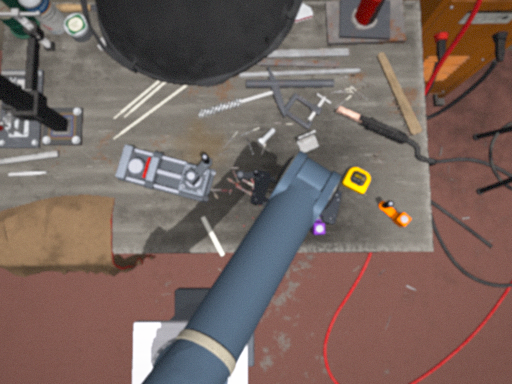

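```bash
python3 -c "
from station import ctrl
print(ctrl.close_job())"
```

```text
the job is handed in; nothing more can be done
None
```

The crank is home on the spindle, the stub is clamped upright, and the job is handed in at about 26 s of the 72 s allowed. No verdict was reported.

**What I did:** I picked up the larger grey crank by its hub and fitted it on the spindle at the square angle I had read from the depth image. It dropped straight in with no sign of contact force. I then took the free-spinning grip and wound it clockwise about 2.07 turns. The push rose from about 5.5 N to between 8 and 10 N, so I stopped, let go and backed off.

**Last checks:**
- **Crank:** the hub's shoulder sits at 122 mm and the arm's top at 84 mm, which puts the underside at 72 mm, fully home. The hub axis reads within about 2 mm of the spindle estimates.
- **Stub:** it is 165.9 mm along the vise (166 mm expected when against the fixed jaw), with its top level at 67 mm.
- **Clamp force:** this is inferred, not measured directly. Pictures show the jaw moved 40.5 mm and the pad 38.5 mm, so about 2.0 mm of yield, or 60 N. The crank angle and push suggest 75 to 87 N. The two disagree somewhat, but both are inside 40 to 200 N.
- **Bystanders:** I checked by eye only. The tape measure, soapstone and angle offcut look unmoved. The arm hid the paint marker in the final picture, but nothing passed near it.

**Disagreements:**
- My first estimate of the winding centre was about 2.7 mm off. That gave up to 10 N of side pull and 18 N downward in the first turn, until I corrected it.
- One measuring script stopped on an interface error about time; it ran cleanly once I cached the camera data.

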